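Stow the oil vial in the door bin of a roller-catch cupboard

ROBOT

A 6-joint arm with a two-finger parallel gripper is mounted at the origin on a cart in front of the work surface, level with it; the furniture and walls round the work are solid. World frame = base frame: x ahead of the robot, y to its left, z up, the work surface at z = 0. Lengths are in m, angles in rad, forces in N, time in s.
With the tool pointing down it reaches from about 0.25 to 0.775 m from the base axis. Payload 4 kg.
Tool frame: the origin (TCP) lies midway between the tips of the shut fingers; the grasp point (between the pads) lies 19 mm behind it; y points along the fingers, x is the direction in which the jaws open and shut, and the axes are right-handed (so a half turn about y gives the same grasp; the last joint's range is limited). The gripper opens to 94 mm and grips with 3 to 60 N. Pads are 16 mm wide; open, the fingers measure 119 mm over their backs; the gripper's body (75 mm by 177 mm) begins 78 mm behind the grasp point.
Start: joints at [1.112, 0.087, 1.371, -0, 1.684, -0.103], TCP at [0.192, 0.516, 0.206] pointing down, gripper open.
Joint ranges: [-3.1, 3.1], [-0.76, 2.03], [0.27, 2.55], [-1.08, 4.22], [0.17, 2.65], [-2.57, 2.57]. Speed limits (rad/s): [2.79, 2.79, 3.14, 3.14, 3.14, 3.14].

INTERFACE

Orientations are given as a rotation vector (axis times angle).
In Python, from workcell import sensors, eyes, ctrl gives the robot as it stands. The module is installed in compiled form; this text tells all that it offers.
- The arm moves only by the tool carry_out, never from a script. Its argument "rows" is a list that holds one entry, the list of rows, each a list of 5 numbers: the opening in per cent of the stroke, from 0 (shut) to 100 (fully open), then the shift along the tool's x, y, z in mm, then the turn about the tool's y in rad. In form: [[[gripper, x, y, z, spin], ...]]. A call has 1 to 10 rows; each row is the pose to reach, as a shift and turn from the pose measured when the call began, along the tool's axes at that moment; what a row does not reach only later rows make up. A row lasts 1/8 s, in which the tool goes at most 62.5 mm and 10.7 degrees, less where a joint would pass 70% of its speed; a pose out of reach is approached as far as the arm can. A call with a gripper value outside its range is refused whole. The fingers move at their own pace and stop on an object; "squeeze" is the grip in N (left out, the last holds). Time passes only in rows, so rows that repeat a pose let the fingers close. It gives the time, the measured TCP pose, the force and the opening at its end, in the units of the state.
- sensors.sense(): the state, without advancing time (a new reading comes with each control period).
- eyes.snapshot(name): name is "scene" or "side" or "wrist"; returns (picture, depth): 480x640x3 uint8, red, green, blue; 480x640 float32, m along the optical axis (not along the pixel's ray), 0 where there is no reading.
- eyes.calibration(name): a dict with "K" (3x3 intrinsics, pixels), "cam_to_world" (4x4, takes a point from camera to world coordinates); the wrist camera has in their place "tool_from_camera" (4x4, takes a point from camera to tool coordinates, whose origin is the TCP and whose axes are the tool frame's). Camera axes: x right, y down, z forward; pixel columns grow to the right and rows downward; lengths in m; the calibration is good to about 2 mm. A picture is of the moment at which its call begins: read the wrist's pose just before it. calibration takes no time and is no camera call.
- ctrl.job_done(): hands the job in, once; it reports no verdict.
The state is a dict: "clock": time; "q": joint angles; "joint_vel": joint speeds; "joint_torque": joint torques, N m; "tcp_pos": TCP position; "ee_rot": TCP orientation; "contact_force": force on the tool from outside, world axes, zero at the start; "torque": the same for the moment, N m; "finger_gap": finger opening in m.
Only numpy, scipy, OpenCV 4.12 (cv2) and the standard library are available. Lean on these libraries where they do the work, as an engineer would, in place of code of your own. Each camera call takes 0.05 s, during which the arm holds its last target.

TASK

Pull the little bench cupboard's door open through its roller catch, stand the oil vial upright in the metal bin on the inside of the door, then push the door shut again until the catch snaps home. Close it gently: do not slam it or lean on it once it has reached its rubber stop, and leave the other things on the bench as they are.

Things in the scene. Friction and masses are not known exactly. Their poses are not given: they have to be found in the camera images.
- cupboard: Grey cupboard fixed to the bench, 110 deep (its x) x 155 wide (y) x 120 mm high, roofed. Origin: centre of its underside. Its x axis points from front to back, z up; its front edges, behind the door, are the plane x = -55 mm of its frame.
- cupboard_door (a joint): Door angle, rad: 0 = flat on the front edges; opens to 1.75, free edge swinging out towards the robot, then to the cupboard's +y side. Door 14 mm thick, 150 mm wide from the hinge, 10 to 118 mm above the bench. Free of the catch it moves lightly and stays where left. Starts shut: on its stop that is 0.005 to 0.05 rad, differing between cupboards.
- hinge (a point): Point on the upright hinge line, at cupboard x = -55, y = +72.5 mm, 88 mm above the bench; the door turns about it. Its axes turn with the door (equal the cupboard's at 0 rad): -y runs along the door from hinge to free edge, +x is the normal of the inner face, pointing into the cupboard when shut.
- handle (a point): Point on the axis of the door's handle, 88 mm above the bench: upright round steel bar, 12 mm in diameter, 50 to 112 mm above the bench, axis 35 mm in front of the door's outer face (49 mm from the hinge line that way), 122 mm from the hinge line along the door. Two thin standoffs behind it (56 and 105 mm up); its sides along the door are free. Axes as hinge.
- bin (a point): Centre of the inner floor of the open-topped aluminium bin on the door's inner face, 20 mm above the bench; turns with the door. Inside 44 mm (x, off the door face) x 68 mm (y, along the door), rim 16 mm above its floor, walls 4 mm. It lies 26 mm from the inner face, 50 mm from the hinge line. Axes as hinge. With the door shut it is inside, under the roof.
- spear (a point): Centre of the round head (10 mm in diameter) of the steel spear on the door's inner face, 22 mm off that face, 122 mm from the hinge line, 83 mm above the bench. Axes as hinge.
- catch: Steel catch fixed inside the cupboard; its fit varies by a few mm. Origin in plan on the line of its two sprung 10 mm rollers (one above the other), at bench height; axes as the cupboard's. The spear head meets them 7 mm before (-x of) the line, must be pushed across it (8 to 13 N at the handle), then is drawn in (about 4 N) to rest about 4 mm behind it; opening takes 5 to 9 N.
- rubber_stop: Rubber block behind the rollers of the catch on which the spear head comes to rest. Origin: centre of its front face, 9 mm behind the roller line, 83 mm above the bench. It bears about 4 N from the snapped-in door itself, and at most 22 N in all: above that the door counts as slammed or forced.
- vial: Small square glass oil vial with a grey round cap, 30 x 34 x 64 mm high in all (the glass body is 42 mm high), 40 to 90 g, standing on the bench in front of the cupboard, to the right. Origin: centre of its underside.
- magnifier_lamp: Fixed magnifier lamp hanging over the bench: keep clear of it. Its ring head hangs over x 0.20 to 0.43, y -0.02 to 0.21 m, 0.14 to 0.31 m above the bench; from the head its arm rises, over y = 0.01 to 0.04 m, from 0.31 m high at x = 0.39 to 0.53 m high at x = 0.75 m, then drops to its clamp at x = 0.96 m (robot base frame).
- weight: Bystander: brass weight, 32 mm in diameter, 30 mm high, on the bench. Origin: centre of its underside.
- cup: Bystander: clear cup, 53 mm in diameter, 27 mm high, on the bench. Origin: centre of its underside.
- dish: Bystander: shallow dish with stones, 52 mm in diameter, 10 mm high, on the bench. Origin: centre of its underside.
Things that resemble listed ones, but are neither listed nor needed, are in the scene too. Several things have the shape of the cupboard; the one meant has the colours described above. What is shaped like the vial but yellow is not meant.

How it is judged:
By the outcome, as a careful person would: the job done as asked, in the order asked, and still so for the second after the job is handed in, with the robot touching nothing.
It also fails if it takes over 72 s, if anything falls off the work surface, if the arm or the gripper's body presses on something with over 40 N, if the wrist force passes 120 N, or if a joint passes its speed limit or range.

## Working session

There is one attempt and no reset: what is moved stays moved. The work goes in short steps, Python scripts to look and compute and a tool call to move; the robot and the scene stay as the last step left them, time stands still between calls to the robot, and variables do not carry over. Pictures are saved under pics/ and viewed, and the job is handed in when it is done.

Besides the shell and the picture viewer there is one more tool, called after ">>>" as name(argument=value, ...) on one line, values as JSON. carry_out: Moves the arm, as the interface text tells. Its arguments: {"type":"object","properties":{"rows":{"type":"array","items":{"type":"array","items":{"type":"array","items":{"type":"number"}}}},"squeeze":{"type":"number"}},"required":["rows"]}

```bash
mkdir -p pics; ls; cat > h.py <<'E'
import numpy as np, cv2
from scipy.spatial.transform import Rotation as R
from workcell import sensors, eyes, ctrl
def cal(n):
    c=eyes.calibration(n); K=np.array(c["K"])
    if n=="wrist":
        s=sensors.sense(); T=np.eye(4); T[:3,:3]=R.from_rotvec(s["ee_rot"]).as_matrix(); T[:3,3]=s["tcp_pos"]
        return K,T@np.array(c["tool_from_camera"])
    return K,np.array(c["cam_to_world"])
def snap(n,f):
    K,T=cal(n); p,d=eyes.snapshot(n); p=np.asarray(p)
    cv2.imwrite("pics/"+f+".png",p[:,:,::-1]); np.savez("pics/"+f+".npz",p=p,d=d,K=K,T=T); return p,d,K,T
def load(f):
    z=np.load("pics/"+f+".npz"); return z["p"],z["d"],z["K"],z["T"]
def ray(K,T,u,v,z):
    r=T[:3,:3]@np.linalg.inv(K)@np.array([u,v,1.]); o=T[:3,3]; return o+r*(z-o[2])/r[2]
def cloud(d,K,T):
    v,u=np.mgrid[0:480,0:640]; 
    P=np.stack([(u-K[0,2])/K[0,0]*d,(v-K[1,2])/K[1,1]*d,d],-1)
    W=P@T[:3,:3].T+T[:3,3]; W[d<=0]=np.nan; return W
def st():
    s=sensors.sense()
    print({k:np.round(s[k],4).tolist() for k in s})
E
python3 - <<'E'
from h import *
st()
print(R.from_rotvec(sensors.sense()["ee_rot"]).as_matrix().round(3))
for n in("scene","side","wrist"):
    p,d,K,T=snap(n,n+"0"); print(n,K.round(1).tolist(),T.round(3).tolist())
E
```

```text
pics
{'clock': 0.0, 'q': [1.1119, 0.088, 1.3722, -0.0, 1.6836, -0.1031], 'joint_vel': [-0.0002, -0.0004, -0.002, 0.0005, 0.0003, 0.0002], 'joint_torque': [-0.0017, -34.0182, -30.243, 0.0717, 0.033, -0.0002], 'tcp_pos': [0.1913, 0.5151, 0.2043], 'ee_rot': [-1.3579, -0.9418, 0.945], 'contact_force': [-0.1135, -0.2049, -0.1542], 'torque': [0.0479, -0.0448, -0.0252], 'finger_gap': 0.0942}
[[ 0.348 -0.001 -0.937]
 [ 0.937 -0.002  0.348]
 [-0.002 -1.     0.   ]]
scene [[494.6, 0.0, 318.0], [0.0, 494.6, 237.8], [0.0, 0.0, 1.0]] [[0.411, -0.607, 0.68, -0.089], [-0.912, -0.269, 0.311, -0.351], [-0.006, -0.748, -0.664, 0.636], [0.0, 0.0, 0.0, 1.0]]
side [[616.0, 0.0, 321.5], [0.0, 616.0, 227.9], [0.0, 0.0, 1.0]] [[-0.97, -0.216, 0.108, 0.364], [-0.241, 0.843, -0.481, 0.639], [0.013, -0.493, -0.87, 1.318], [0.0, 0.0, 0.0, 1.0]]
wrist [[376.4, 0.0, 325.3], [0.0, 376.4, 246.0], [0.0, 0.0, 1.0]] [[0.348, 0.909, 0.232, 0.124], [0.938, -0.336, -0.087, 0.541], [-0.001, 0.248, -0.969, 0.384], [0.0, 0.0, 0.0, 1.0]]
```

View pics/scene0.png

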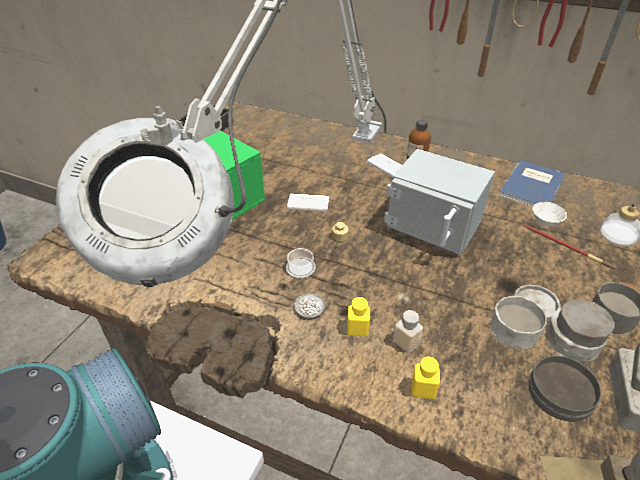

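View pics/side0.png

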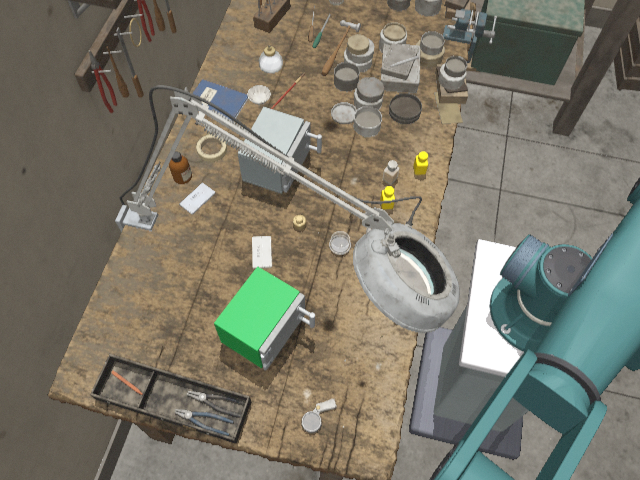

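View pics/wrist0.png

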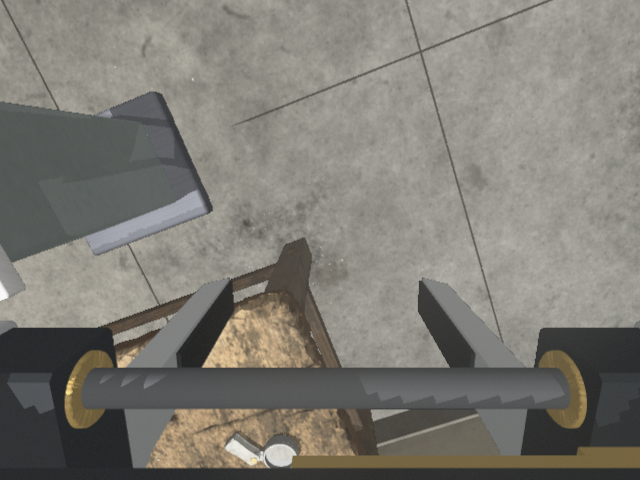

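The grey cupboard is at scene (440,200), hinge on its left, handle at (449,225). The vial is at scene (407,330), between two yellow decoys. The cup, dish and weight are at (300,262), (309,305) and (340,229).

```bash
cat > m.py <<'E'
from h import *
for n in("scene0","side0"):
    p,d,K,T=load(n); W=cloud(d,K,T)
    m=(abs(W[...,2]-.12)<.012)&(W[...,0]>.35)&(W[...,0]<.8)&(W[...,1]<0.0)&(W[...,1]>-.4)
    m=m.astype(np.uint8); m=cv2.morphologyEx(m,cv2.MORPH_OPEN,np.ones((3,3)))
    N,L,S,C=cv2.connectedComponentsWithStats(m)
    for i in range(1,N):
        if S[i,4]<300: continue
        P=W[L==i]; r=cv2.minAreaRect((P[:,:2]*1000).astype(np.float32)); print(n,S[i],r,np.median(P[:,2]),'bx',cv2.boxPoints(r).round(0).tolist())
    # vial body
    for (u,v) in ([(407,330),(410,317),(449,225)] if n=="scene0" else [(391,172),(392,162)]):
        print(u,v,W[v,u].round(4))
    hsv=cv2.cvtColor(p,cv2.COLOR_RGB2HSV)
E
python3 m.py; python3 - <<'E'
from h import *
for n,c in(("scene0",(415,250)),("side0",(330,170))):
    p,*_=load(n); u,v=c; q=p[v-110:v+110,u-130:u+130]
    cv2.imwrite("pics/c_"+n+".png",cv2.resize(q[:,:,::-1],None,fx=3,fy=2.7,interpolation=cv2.INTER_CUBIC))
E
```

```text
scene0 [ 392  149  103   64 3832] ((687.6610717773438, -246.73944091796875), (155.07192993164062, 134.3809814453125), 82.42272186279297) 0.11995734739047403 bx [[611.0, -315.0], [744.0, -332.0], [764.0, -179.0], [631.0, -161.0]]
407 330 [ 0.3828 -0.2795  0.0427]
410 317 [ 0.3907 -0.2793  0.064 ]
449 225 [ 0.5837 -0.2869  0.095 ]
side0 [ 252  107   58   49 1657] ((684.4691772460938, -263.66265869140625), (118.57774353027344, 130.70217895507812), 80.6927719116211) 0.11932728064061449 bx [[610.0, -312.0], [739.0, -333.0], [759.0, -216.0], [630.0, -195.0]]
391 172 [ 0.3921 -0.2634  0.0457]
392 162 [ 0.3951 -0.2854  0.0578]
```

View pics/c_scene0.png

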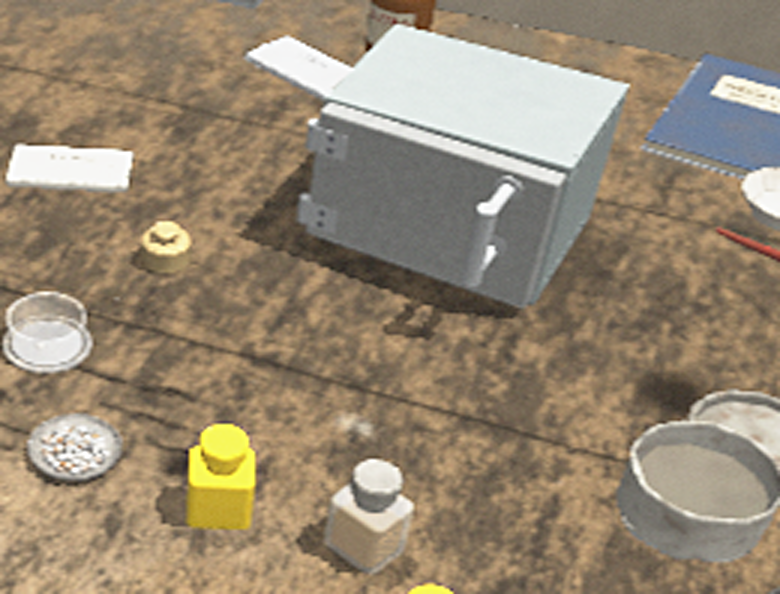

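View pics/c_side0.png

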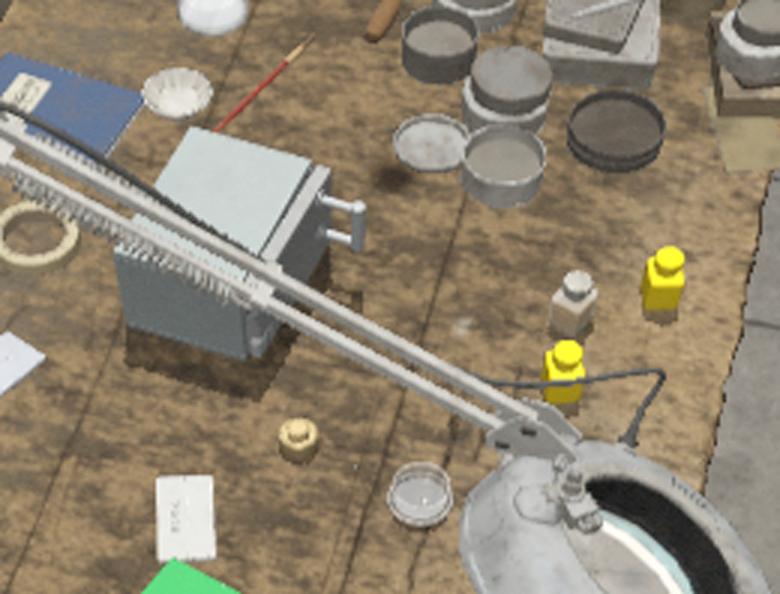

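```bash
python3 - <<'E'
from h import *
for n,(u,v,w,h) in(("scene0",(380,140,120,112)),("side0",(230,95,110,105))):
    p,*_=load(n); q=p[v:v+h,u:u+w]
    cv2.imwrite("pics/z_"+n+".png",cv2.resize(q[:,:,::-1],None,fx=6,fy=5,interpolation=cv2.INTER_CUBIC))
p,d,K,T=load("scene0")
def C(x,y): return 285+x/3,140+y/2.7
for nm,x,y,z in(("BL",400,27,.12),("BR",629,90,.12),("FR",570,165,.12),("doorTR",560,187,.118),("doorTL",322,105,.118),("FL",335,97,.12)):
    print(nm,ray(K,T,*C(x,y),z)[:2].round(4))
E
```

```text
BL [ 0.7541 -0.1825]
BR [ 0.732  -0.3323]
FR [ 0.6332 -0.3158]
doorTR [ 0.6111 -0.3149]
doorTL [ 0.6423 -0.1657]
FL [ 0.6517 -0.1707]
```

View pics/z_scene0.png

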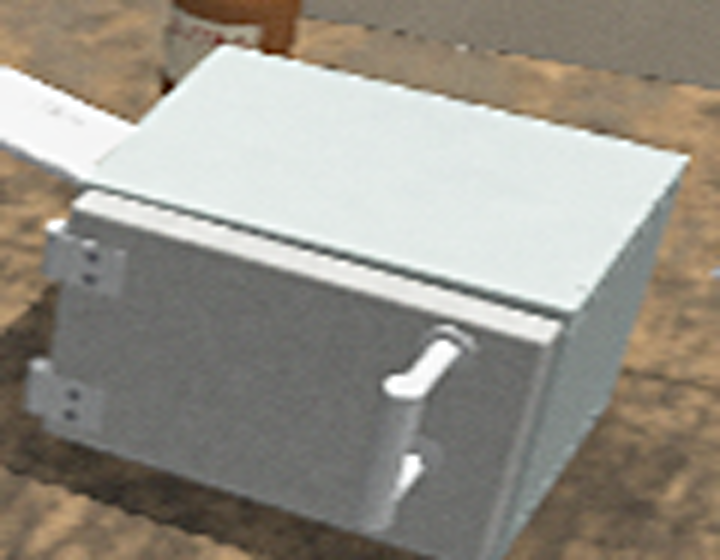

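View pics/z_side0.png

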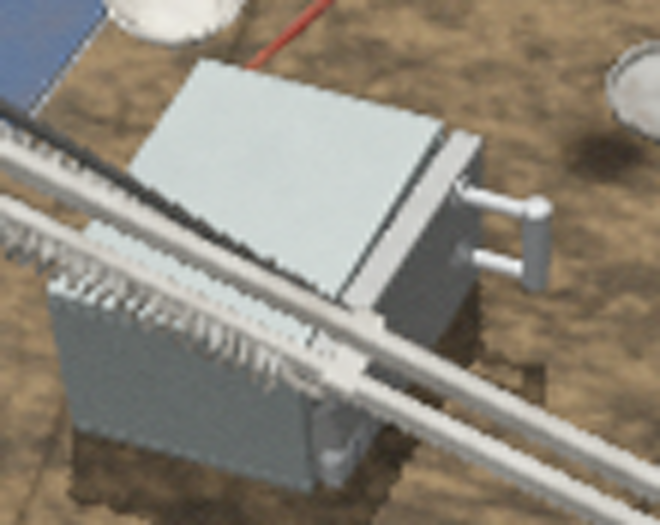

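```bash
python3 - <<'E'
from h import *
p,d,K,T=load("scene0")
f=lambda x,y:(380+x/6,140+y/5)
A={}
for nm,x,y,z in(("BL",222,45,.12),("BR",688,158,.12),("FR",575,310,.12),("FL",85,182,.12),("dR",550,345,.118),("dL",72,212,.118),("hand",402,388,.112)):
    A[nm]=ray(K,T,*f(x,y),z)[:2]; print(nm,A[nm].round(4))
for a,b in(("BL","BR"),("FL","FR"),("dL","dR"),("FR","BR"),("FL","BL")):
    v=A[b]-A[a]; print(a,b,np.linalg.norm(v).round(4),np.degrees(np.arctan2(v[1],v[0])).round(2))
p,d,K,T=load("side0")
f=lambda x,y:(230+x/6,95+y/5)
for nm,x,y,z in(("BR",202,58,.12),("FR",443,122,.12),("dR",482,140,.118),("hand",538,205,.112)):
    A[nm]=ray(K,T,*f(x,y),z)[:2]; print(nm,A[nm].round(4))
v=A["BR"]-A["FR"];print(np.linalg.norm(v),np.degrees(np.arctan2(v[1],v[0])))
# vial
for n in("scene0","side0"):
    p,d,K,T=load(n); W=cloud(d,K,T)
    m=(np.hypot(W[...,0]-.388,W[...,1]+.28)<.04)&(W[...,2]>.015)
    hs=cv2.cvtColor(p,cv2.COLOR_RGB2HSV); m&=~((hs[...,1]>180)&(hs[...,2]>150))
    print(n,m.sum(),"cap",np.median(W[m&(W[...,2]>.06)],0), np.nanmean(W[m&(W[...,2]>.06)],0))
    cap=m&(W[...,2]>.061); v_,u_=np.nonzero(cap); print(u_.mean(),v_.mean(),ray(K,T,u_.mean(),v_.mean(),.064))
    P=W[m&(W[...,2]<.042)]; r=cv2.minAreaRect((P[:,:2]*1000).astype(np.float32)); print(r)
    v_,u_=np.nonzero(m); u0,v0=int(u_.mean()),int(v_.mean())
    cv2.imwrite(f"pics/v_{n}.png",cv2.resize(p[v0-30:v0+30,u0-30:u0+30,::-1],None,fx=9,fy=9,interpolation=cv2.INTER_CUBIC)); print(u0,v0)
E
```

```text
BL [ 0.7567 -0.1791]
BR [ 0.7377 -0.3314]
FR [ 0.6313 -0.3175]
FL [ 0.6484 -0.167 ]
dR [ 0.6118 -0.3148]
dL [ 0.6316 -0.1685]
hand [ 0.5801 -0.2814]
BL BR 0.1534 -97.09
FL FR 0.1515 -96.5
dL dR 0.1476 -97.71
FR BR 0.1074 -7.42
FL BL 0.1089 -6.4
BR [ 0.738  -0.3266]
FR [ 0.6299 -0.3123]
dR [ 0.6119 -0.3069]
hand [ 0.5808 -0.2781]
0.10901118714048832 -7.557559909367109
scene0 740 cap [ 0.39157443 -0.28009491  0.06401377] [ 0.39163398 -0.280097    0.06390979]
410.8011049723757 316.44198895027625 [ 0.39217615 -0.28003355  0.064     ]
((392.8454895019531, -279.4819641113281), (35.37714385986328, 31.217866897583008), 67.35086822509766)
408 328
side0 238 cap [ 0.39343628 -0.27578103  0.06337287] [ 0.39362598 -0.27588759  0.06384742]
392.22222222222223 163.73333333333332 [ 0.39345217 -0.27579537  0.064     ]
((393.3968200683594, -274.5967712402344), (36.83087158203125, 30.914230346679688), 70.15255737304688)
390 170
```

```bash
python3 -c "
import cv2,numpy as np
cv2.imwrite('pics/v.png',np.hstack([cv2.resize(cv2.imread(f'pics/v_{n}0.png'),(400,400)) for n in('scene','side')]))"
```

```text
(no output)
```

View pics/v.png

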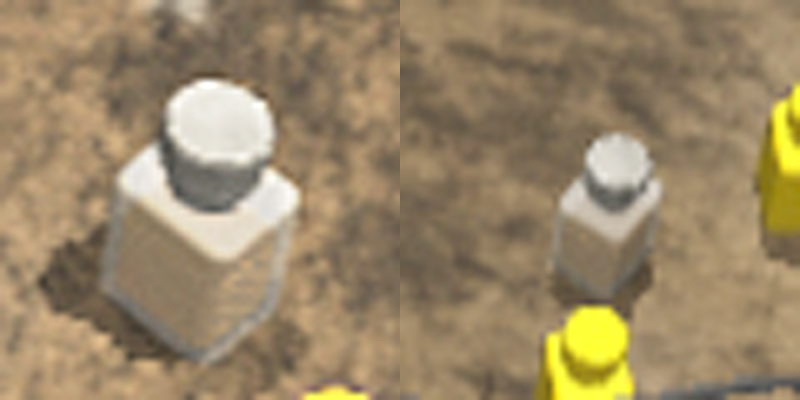

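Both cameras put the cupboard yaw at about -7.3°, the hinge near (0.649,-0.166) and the handle near (0.583,-0.280). The vial is near (0.392,-0.278). The two cameras differ by about 4 mm in y, so I'll refine with the wrist camera. First I'll lift clear of the lamp.

```bash
cat >> h.py <<'E'
def go(*tg):
    "targets (x,y,z[m],jaw angle deg) -> shift mm, spin"
    s=sensors.sense(); M=R.from_rotvec(s["ee_rot"]).as_matrix(); p=np.array(s["tcp_pos"])
    a0=np.degrees(np.arctan2(M[1,0],M[0,0])); print("jaw",a0.round(2),"tcp",p.round(4),"F",np.round(s["contact_force"],1),"t",round(s["clock"],2),"gap",round(s["finger_gap"],4))
    for t in tg:
        d=M.T@(np.array(t[:3])-p)*1000; sp=-np.radians((t[3]-a0+180)%360-180)
        print(t,"->",d.round(1),sp.round(3))
E
python3 -c "
from h import *
go((.19,.515,.45,69.6),(.45,-.28,.45,82.8),(.45,-.28,.3,82.8))"
```

```text
jaw 69.62 tcp [0.1914 0.5152 0.2046] F [ 0.9 -0.6  0.2] t 0.15 gap 0.0939
(0.19, 0.515, 0.45, 69.6) -> [  -1.1 -245.4    1.3] 0.0
(0.45, -0.28, 0.45, 82.8) -> [-655.7 -244.4 -519.3] -0.23
(0.45, -0.28, 0.3, 82.8) -> [-655.5  -94.4 -519.4] -0.23
```

>>> carry_out(rows=[[[50,0,-60,0,0],[50,0,-120,0,0],[50,0,-180,0,0],[50,0,-245,0,0],[50,0,-245,0,0]]])

```text
clock: 0.78
tcp_pos: [0.1918, 0.516, 0.4559]
ee_rot: [-1.352, -0.95, 0.935]
contact_force: [0.6, 0.0, -0.3]
finger_gap: 0.0486
```

```bash
python3 -c "
from h import *
go((.34,.06,.46,75),(.45,-.28,.46,82.8)); st()"
```

```text
jaw 69.62 tcp [0.1918 0.516  0.4559] F [ 0.6  0.  -0.3] t 0.78 gap 0.0486
(0.34, 0.06, 0.46, 75) -> [-375.8   -7.6 -297.8] -0.094
(0.45, -0.28, 0.46, 82.8) -> [-656.2  -10.2 -519.3] -0.23
{'clock': 0.775, 'q': [1.1119, 0.1801, 0.7627, 0.0, 2.1886, -0.1031], 'joint_vel': [0.0017, 0.0401, 0.0771, -0.0014, 0.0031, -0.0006], 'joint_torque': [-0.1837, -34.0981, -27.7161, 0.0487, 0.0978, 0.001], 'tcp_pos': [0.1918, 0.516, 0.4559], 'ee_rot': [-1.3517, -0.95, 0.9352], 'contact_force': [0.5756, 0.0115, -0.3393], 'torque': [0.0306, -0.0026, -0.0844], 'finger_gap': 0.0486}
```

>>> carry_out(rows=[[[50,-38,-8,-30,-0.01],[50,-76,-8,-60,-0.02],[50,-114,-8,-89,-0.03],[50,-150,-8,-119,-0.04],[50,-188,-8,-149,-0.05],[50,-226,-8,-179,-0.06],[50,-264,-8,-209,-0.07],[50,-300,-8,-238,-0.08]]])

```text
clock: 1.78
tcp_pos: [0.3104, 0.1504, 0.4592]
ee_rot: [-1.321, -1.009, 0.998]
contact_force: [0.1, -0.1, 0.3]
finger_gap: 0.047
```

```bash
python3 -c "
from h import *
go((.34,.06,.46,75),(.45,-.28,.46,82.8)); st()"
```

```text
jaw 74.23 tcp [0.3104 0.1504 0.4592] F [ 0.1 -0.1  0.3] t 1.77 gap 0.047
(0.34, 0.06, 0.46, 75) -> [-78.9  -1.5 -53. ] -0.013
(0.45, -0.28, 0.46, 82.8) -> [-376.2   -4.2 -251.3] -0.15
{'clock': 1.775, 'q': [0.2785, -0.2693, 1.1856, 0.0095, 2.2212, -1.0113], 'joint_vel': [-1.0818, -0.1361, 0.1177, 0.0102, 0.0342, -1.1422], 'joint_torque': [4.6163, -16.8291, -27.8346, 0.0658, 0.2386, 0.9506], 'tcp_pos': [0.3104, 0.1504, 0.4592], 'ee_rot': [-1.3212, -1.0086, 0.9978], 'contact_force': [0.0737, -0.1333, 0.2811], 'torque': [0.0146, -0.0233, 0.0193], 'finger_gap': 0.047}
```

>>> carry_out(rows=[[[50,-46,-3,-31,-0.02],[50,-92,-3,-62,-0.04],[50,-139,-3,-93,-0.06],[50,-186,-3,-124,-0.08],[50,-233,-3,-155,-0.1],[50,-280,-3,-187,-0.12],[50,-328,-3,-219,-0.14],[50,-376,-3,-251,-0.15],[50,-376,-3,-251,-0.15]]])

```text
clock: 2.9
tcp_pos: [0.4507, -0.2835, 0.4521]
ee_rot: [-1.251, -1.114, 1.107]
contact_force: [-1.0, 0.7, -0.1]
finger_gap: 0.0469
```

```bash
python3 - <<'E'
from h import *
go((.45,-.28,.3,82.8),(.39,-.28,.3,82.8))
s=sensors.sense()
D=[(.0880,1.3722,.5495,.2043),(.1801,.7627,.5505,.4559),(-.2693,1.1856,.3449,.4592),(s["q"][1],s["q"][2],np.hypot(*s["tcp_pos"][:2]),s["tcp_pos"][2])]
print(D[-1])
A=[];b=[]
for q2,q3,r,z in D:
    a=q2+q3; A+= [[1,0,np.sin(q2),np.sin(a),np.cos(a)],[0,1,np.cos(q2),np.cos(a),-np.sin(a)]]; b+=[r,z]
print(np.linalg.lstsq(A,b,rcond=None))
snap("wrist","w1")
E
```

```text
jaw 82.56 tcp [ 0.4507 -0.2835  0.4521] F [-1.   0.7 -0.1] t 2.9 gap 0.0469
(0.45, -0.28, 0.3, 82.8) -> [  1.3 152.2  -0.2] -0.004
(0.39, -0.28, 0.3, 82.8) -> [ -6.5 152.6  59.3] -0.004
(np.float64(0.15246020987167433), np.float64(0.8028490312088741), np.float64(0.5324960646218589), np.float64(0.452146857699003))
(array([ 0.00365796, -0.1873626 ,  0.440306  ,  0.49875432,  0.10257513]), array([3.70977814e-05]), np.int32(5), array([3.43535838, 2.81041292, 0.37167294, 0.31871491, 0.24529984]))
```

View pics/w1.png

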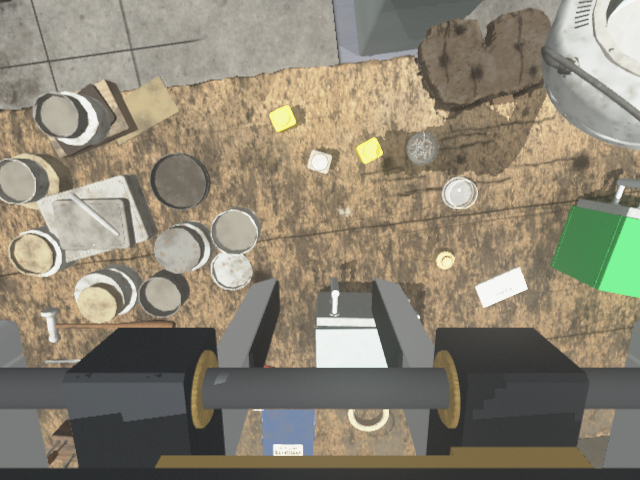

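```bash
python3 - <<'E'
from h import *
p,d,K,T=load("w1"); W=cloud(d,K,T)
m=(W[...,2]>.06)&(W[...,2]<.07)&(np.hypot(W[...,0]-.39,W[...,1]+.28)<.03); v,u=np.nonzero(m); print("cap",u.mean(),v.mean(),ray(K,T,u.mean(),v.mean(),.064))
m=((W[...,2]>.012)&(W[...,2]<.07)&(np.hypot(W[...,0]-.39,W[...,1]+.28)<.035)).astype(np.uint8)
v,u=np.nonzero(m); print(cv2.minAreaRect(np.c_[u,v].astype(np.float32)))
cv2.imwrite("pics/w1a.png",cv2.resize(p[130:190,290:350,::-1],None,fx=7,fy=7,interpolation=cv2.INTER_CUBIC))
q=cv2.resize(p[270:370,290:430,::-1],None,fx=5,fy=5,interpolation=cv2.INTER_CUBIC); cv2.imwrite("pics/w1b.png",q)
E
```

```text
cap 319.4222222222222 161.9777777777778 [ 0.39335159 -0.27832596  0.064     ]
((319.4449768066406, 161.68350219726562), (22.12578773498535, 19.827003479003906), 16.699243545532227)
```

View pics/w1a.png

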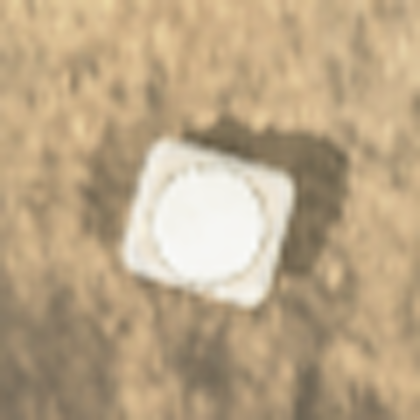

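View pics/w1b.png

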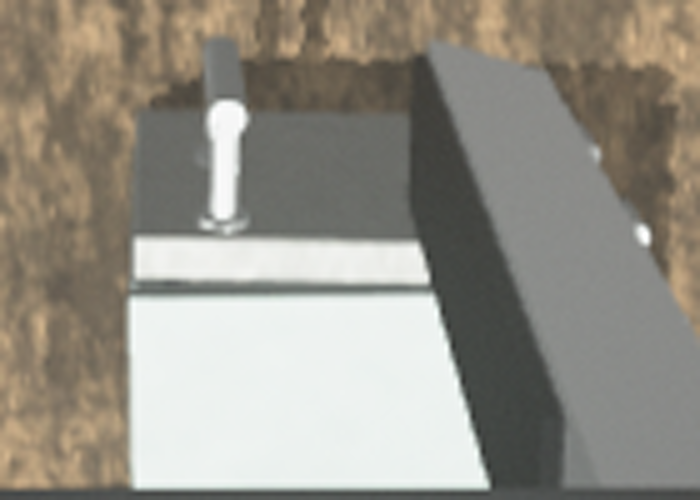

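```bash
python3 - <<'E'
from h import *
p,d,K,T=load("w1")
f=lambda x,y:(290+x/5,270+y/5)
for nm,x,y,z in(("hand",228,118,.112),("FR",131,293,.12),("F2",430,293,.12),("doorR",133,238,.118),("door2",418,241,.118),("doorBotR",138,112,.010)):
    print(nm,ray(K,T,*f(x,y),z).round(4))
# vial axes
a=np.radians(16.7); P=ray(K,T,319.4,161.7,.042)
for e in((np.cos(a),np.sin(a)),(-np.sin(a),np.cos(a))):
    q=ray(K,T,319.4+10*e[0],161.7+10*e[1],.042)-P; print("vial axis",np.degrees(np.arctan2(q[1],q[0])),np.linalg.norm(q))
go((.582,-.281,.2,82.8))
E
```

```text
hand [ 0.5826 -0.2796  0.112 ]
FR [ 0.6303 -0.3147  0.12  ]
F2 [ 0.6424 -0.2268  0.12  ]
doorR [ 0.6139 -0.3119  0.118 ]
door2 [ 0.6262 -0.2285  0.118 ]
doorBotR [ 0.6156 -0.3113  0.01  ]
vial axis 66.2517924619981 0.015288756404276148
vial axis -24.673603297470425 0.015067859995108462
jaw 82.67 tcp [ 0.4501 -0.2814  0.4544] F [ 0.3 -0.1  0.1] t 2.95 gap 0.0469
(0.582, -0.281, 0.2, 82.8) -> [  14.   253.7 -132.4] -0.002
```

>>> carry_out(rows=[[[50,3,50,-30,0],[50,6,100,-60,0],[50,9,150,-90,0],[50,12,200,-115,0],[50,14,240,-132,0],[50,14,254,-132,0],[50,14,254,-132,0]]])

```text
clock: 3.82
tcp_pos: [0.5808, -0.2799, 0.1998]
ee_rot: [-1.252, -1.117, 1.108]
contact_force: [0.8, 0.0, 0.3]
finger_gap: 0.047
```

```bash
python3 - <<'E'
from h import *
p,d,K,T=snap("wrist","w2")
go((.582,-.280,.068,82.5))
E
```

```text
jaw 82.69 tcp [ 0.5814 -0.2806  0.2018] F [ 0.2 -0.7  0.6] t 3.88 gap 0.0469
(0.582, -0.28, 0.068, 82.5) -> [ -0.9 133.7  -1.1] 0.003
```

View pics/w2.png

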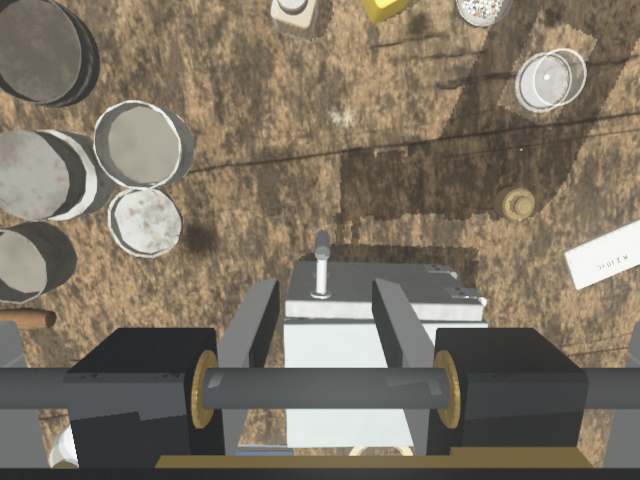

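```bash
python3 - <<'E'
from h import *
p,d,K,T=load("w2"); W=cloud(d,K,T)
for nm,u,v,z in(("hand",322,250,.112),("FR",285.5,320,.12),("FL",487,323,.12),("doorR",286.5,302,.118),("doorL",482,304,.118),("weight",516,203,.03),("cup",543,80,.027)):
    print(nm,ray(K,T,u,v,z).round(4))
q=cv2.resize(p[220:340,270:500,::-1],None,fx=3.4,fy=4,interpolation=cv2.INTER_CUBIC); cv2.imwrite("pics/w2b.png",q)
E
```

```text
hand [ 0.5799 -0.2802  0.112 ]
FR [ 0.6278 -0.3139  0.12  ]
FL [ 0.6503 -0.1639  0.12  ]
doorR [ 0.6145 -0.3113  0.118 ]
doorL [ 0.6353 -0.1664  0.118 ]
weight [ 0.5794 -0.0962  0.03  ]
cup [ 0.4741 -0.0706  0.027 ]
```

View pics/w2b.png

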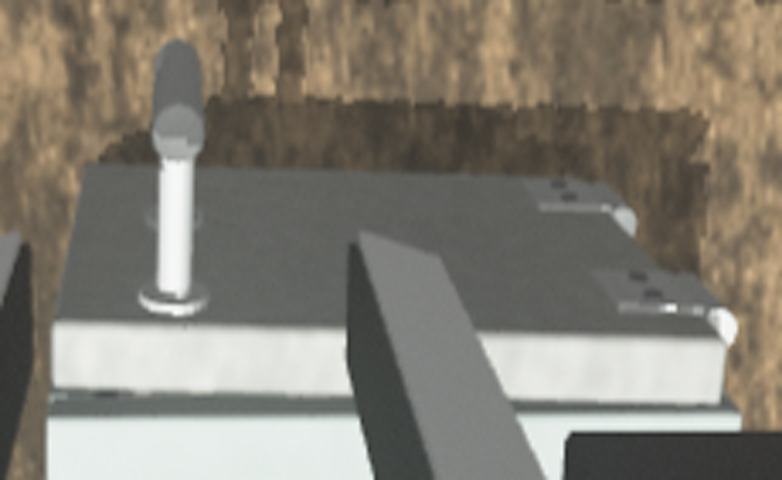

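>>> carry_out(rows=[[[50,0,50,0,0.0],[50,0,95,0,0],[50,0,120,0,0],[50,-0.5,133,0,0.0],[50,-0.5,133,0,0.0]]])

```text
clock: 4.5
tcp_pos: [0.5813, -0.2799, 0.0702]
ee_rot: [-1.257, -1.119, 1.107]
contact_force: [-0.7, 0.5, 0.0]
finger_gap: 0.0472
```

>>> carry_out(rows=[[[20,0,0,0,0],[12,0,0,0,0],[5,0,0,0,0],[5,0,0,0,0],[5,0,0,0,0],[5,0,0,0,0],[5,0,0,0,0]]], squeeze=12)

```text
clock: 5.38
tcp_pos: [0.5814, -0.281, 0.0707]
ee_rot: [-1.259, -1.118, 1.108]
contact_force: [-0.7, -5.5, 1.3]
finger_gap: 0.0117
```

```bash
python3 - <<'E'
from h import *
st();go()
E
```

```text
{'clock': 5.375, 'q': [-0.5422, 0.3598, 1.3139, 0.0077, 1.4732, -1.9855], 'joint_vel': [0.0006, 0.0003, -0.0006, 0.0004, -0.0005, -0.0002], 'joint_torque': [2.5938, -42.7408, -27.1668, 1.5257, 0.7699, -0.0051], 'tcp_pos': [0.5814, -0.281, 0.0707], 'ee_rot': [-1.2594, -1.1177, 1.1081], 'contact_force': [-0.724, -5.5081, 1.3003], 'torque': [-1.0621, 0.1534, -0.0022], 'finger_gap': 0.0117}
jaw 82.65 tcp [ 0.5814 -0.281   0.0707] F [-0.7 -5.5  1.3] t 5.38 gap 0.0117
```

```bash
cat >> h.py <<'E'
HG=np.array([.6491,-.1657])
def arc(dts,hg=HG):
    s=sensors.sense(); M=R.from_rotvec(s["ee_rot"]).as_matrix(); p=np.array(s["tcp_pos"])
    for dt in dts:
        c,sn=np.cos(-dt),np.sin(-dt); q=np.r_[hg+np.array([[c,-sn],[sn,c]])@(p[:2]-hg),p[2]]
        d=M.T@(q-p)*1000; print(round(dt,3),q.round(4),"->",d[[0,2]].round(1))
E
python3 -c "
from h import *
arc([.02,.04,.06,.08,.1,.12,.15])"
```

```text
0.02 [ 0.5791 -0.2796  0.0707] -> [1.1 2.4]
0.04 [ 0.5768 -0.2782  0.0707] -> [2.2 4.9]
0.06 [ 0.5746 -0.2767  0.0707] -> [3.4 7.3]
0.08 [ 0.5724 -0.2752  0.0707] -> [4.6 9.7]
0.1 [ 0.5702 -0.2737  0.0707] -> [ 5.8 12. ]
0.12 [ 0.5681 -0.2721  0.0707] -> [ 7.2 14.4]
0.15 [ 0.5649 -0.2696  0.0707] -> [ 9.2 17.8]
```

>>> carry_out(rows=[[[5,0,0,0,0],[5,0,0,1.2,0.01],[5,-0.5,0,2.4,0.02],[5,-0.8,0,3.6,0.03],[5,-1,0,4.8,0.04]]], squeeze=25)

```text
clock: 6.0
tcp_pos: [0.5791, -0.2796, 0.0707]
ee_rot: [-1.278, -1.093, 1.074]
contact_force: [7.5, 2.3, -1.9]
finger_gap: 0.0117
```

```bash
python3 -c "
from h import *
go();arc([.03,.06,.09,.12,.15,.18,.21])"
```

```text
jaw 80.4 tcp [ 0.5791 -0.2796  0.0707] F [ 7.5  2.3 -1.9] t 6.0 gap 0.0117
0.03 [ 0.5757 -0.2774  0.0707] -> [1.6 3.7]
0.06 [ 0.5724 -0.2752  0.0707] -> [3.2 7.3]
0.09 [ 0.5691 -0.2728  0.0707] -> [ 5.  10.9]
0.12 [ 0.5659 -0.2704  0.0707] -> [ 6.9 14.5]
0.15 [ 0.5628 -0.2679  0.0707] -> [ 8.9 18. ]
0.18 [ 0.5598 -0.2652  0.0707] -> [11.  21.4]
0.21 [ 0.5569 -0.2625  0.0707] -> [13.2 24.7]
```

>>> carry_out(rows=[[[5,1.0,0,3.7,0.03],[5,2.5,0,5.5,0.045],[5,3.2,0,7.3,0.06],[5,5,0,11,0.09],[5,6.9,0,14.5,0.12],[5,8.9,0,18,0.15],[5,13.2,0,24.7,0.21],[5,13.2,0,24.7,0.21]]])

```text
clock: 7.0
tcp_pos: [0.5566, -0.2616, 0.0706]
ee_rot: [-1.356, -0.935, 0.917]
contact_force: [2.3, 1.1, 1.1]
finger_gap: 0.0116
```

```bash
python3 -c "
from h import *
go();arc([.05,.1,.15,.2,.25,.3,.35,.4,.5,.6])"
```

```text
jaw 68.38 tcp [ 0.5566 -0.2616  0.0706] F [2.3 1.1 1.1] t 7.0 gap 0.0116
0.05 [ 0.5519 -0.2569  0.0706] -> [2.7 6.1]
0.1 [ 0.5475 -0.2519  0.0706] -> [ 5.7 12. ]
0.15 [ 0.5433 -0.2467  0.0706] -> [ 9.  17.8]
0.2 [ 0.5394 -0.2413  0.0706] -> [12.5 23.5]
0.25 [ 0.5357 -0.2357  0.0706] -> [16.4 28.9]
0.3 [ 0.5324 -0.23    0.0706] -> [20.5 34.2]
0.35 [ 0.5293 -0.2241  0.0706] -> [24.8 39.2]
0.4 [ 0.5265 -0.218   0.0706] -> [29.5 44. ]
0.5 [ 0.5219 -0.2055  0.0706] -> [39.4 52.9]
0.6 [ 0.5186 -0.1926  0.0706] -> [50.1 60.7]
```

>>> carry_out(rows=[[[5,2.7,0,6.1,0.05],[5,5.7,0,12,0.1],[5,9,0,17.8,0.15],[5,12.5,0,23.5,0.2],[5,16.4,0,28.9,0.25],[5,20.5,0,34.2,0.3],[5,24.8,0,39.2,0.35],[5,29.5,0,44,0.4],[5,39.4,0,52.9,0.5],[5,50.1,0,60.7,0.6]]])

```text
clock: 8.25
tcp_pos: [0.52, -0.1921, 0.0707]
ee_rot: [-1.51, -0.471, 0.453]
contact_force: [6.9, 0.5, -5.1]
finger_gap: 0.0115
```

```bash
python3 -c "
from h import *
go();arc([.1,.2,.3,.4,.5,.6,.7,.8])
p,d,K,T=snap('scene','s1');snap('side','d1')"
```

```text
jaw 33.84 tcp [ 0.52   -0.1921  0.0707] F [ 6.9  0.5 -5.1] t 8.25 gap 0.0115
0.1 [ 0.518  -0.1791  0.0707] -> [ 5.6 11.9]
0.2 [ 0.5173 -0.1659  0.0707] -> [12.4 23.2]
0.3 [ 0.518  -0.1528  0.0707] -> [20.2 33.8]
0.4 [ 0.5199 -0.1397  0.0707] -> [29.1 43.5]
0.5 [ 0.5231 -0.127   0.0707] -> [38.9 52.3]
0.6 [ 0.5276 -0.1146  0.0707] -> [49.5 60.1]
0.7 [ 0.5333 -0.1027  0.0707] -> [60.9 66.8]
0.8 [ 0.5402 -0.0915  0.0707] -> [72.8 72.3]
```

View pics/s1.png

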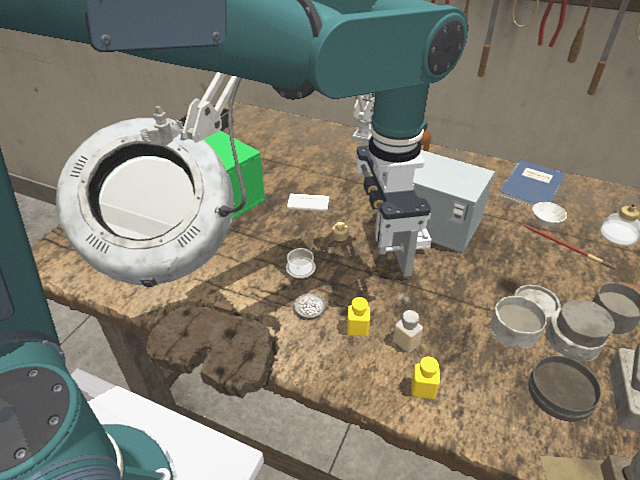

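View pics/d1.png

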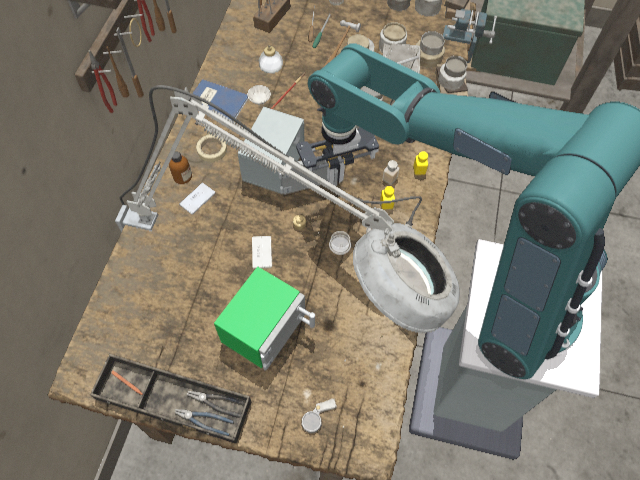

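>>> carry_out(rows=[[[5,2.7,0,6,0.05],[5,5.6,0,11.9,0.1],[5,9,0,17.8,0.15],[5,12.4,0,23.2,0.2],[5,16.2,0,28.6,0.25],[5,20.2,0,33.8,0.3],[5,24.5,0,38.8,0.35],[5,29.1,0,43.5,0.4],[5,29.1,0,43.5,0.4]]])

```text
clock: 9.48
tcp_pos: [0.5212, -0.1387, 0.0707]
ee_rot: [-1.552, -0.161, 0.144]
contact_force: [7.4, -1.1, -4.2]
finger_gap: 0.0112
```

```bash
python3 -c "
from h import *
go();arc([.05,.1,.15,.2,.25,.3])
p,d,K,T=snap('scene','s2');snap('side','d2')
import cv2
cv2.imwrite('pics/b2.png',np.hstack([cv2.imread('pics/s2.png')[0:330,240:560],cv2.imread('pics/d2.png')[30:360,200:520]]))"
```

```text
jaw 11.14 tcp [ 0.5212 -0.1387  0.0707] F [ 7.4 -1.1 -4.2] t 9.47 gap 0.0112
0.05 [ 0.5227 -0.1323  0.0707] -> [2.7 5.9]
0.1 [ 0.5245 -0.126   0.0707] -> [ 5.7 11.7]
0.15 [ 0.5267 -0.1199  0.0707] -> [ 9.  17.4]
0.2 [ 0.5291 -0.1138  0.0707] -> [12.6 22.9]
0.25 [ 0.5319 -0.1079  0.0707] -> [16.4 28.2]
0.3 [ 0.5349 -0.1021  0.0707] -> [20.5 33.2]
```

View pics/b2.png

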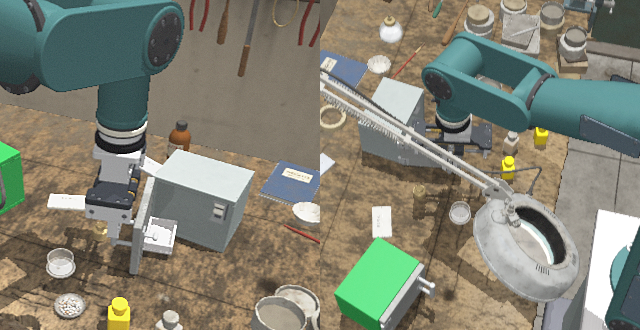

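>>> carry_out(rows=[[[5,3.2,0,5.9,0.05],[5,6.5,0,11.7,0.1],[5,10,0,17.4,0.15],[5,13.6,0,22.9,0.2],[5,13.6,0,22.9,0.2]]])

```text
clock: 10.2
tcp_pos: [0.5297, -0.1135, 0.0706]
ee_rot: [-1.556, -0.003, -0.01]
contact_force: [0.6, -0.2, 0.1]
finger_gap: 0.0115
```

>>> carry_out(rows=[[[40,0,0,0,0],[50,0,0,0,0],[50,0,0,0,0],[50,0,0,0,0],[50,0,-40,0,0],[50,0,-90,0,0],[50,0,-140,0,0],[50,0,-180,0,0]]])

```text
clock: 11.2
tcp_pos: [0.5284, -0.1163, 0.2532]
ee_rot: [-1.556, -0.005, -0.012]
contact_force: [0.1, -0.4, 0.3]
finger_gap: 0.047
```

```bash
python3 -c "
from h import *
go((.393,-.277,.25,66),(.393,-.277,.25,-24))
st()
p,d,K,T=snap('scene','s3')"
```

```text
jaw -0.23 tcp [ 0.5284 -0.1163  0.2532] F [ 0.1 -0.4  0.3] t 11.2 gap 0.047
(0.393, -0.277, 0.25, 66) -> [-134.8   -0.6 -161.2] -1.156
(0.393, -0.277, 0.25, -24) -> [-134.8   -0.6 -161.2] 0.415
{'clock': 11.2, 'q': [-0.3327, 0.0572, 1.309, 0.0176, 1.7698, -0.3252], 'joint_vel': [-0.008, -0.0175, -0.583, 0.0014, 0.6212, 0.0022], 'joint_torque': [0.1253, -33.4412, -29.2103, 0.1318, -0.3611, -0.0016], 'tcp_pos': [0.5284, -0.1163, 0.2532], 'ee_rot': [-1.5563, -0.0054, -0.0116], 'contact_force': [0.0752, -0.4244, 0.3379], 'torque': [-0.0424, 0.067, 0.0084], 'finger_gap': 0.047}
```

View pics/s3.png

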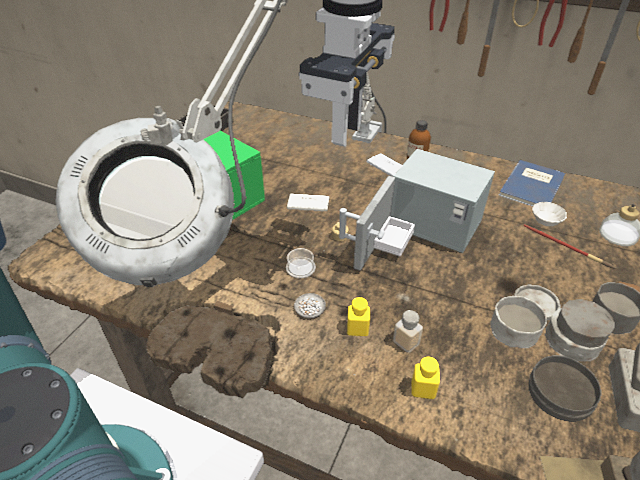

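>>> carry_out(rows=[[[60,-17,0,-20,-0.15],[60,-34,0,-40,-0.3],[60,-51,0,-60,-0.45],[60,-68,0,-80,-0.6],[60,-85,0,-100,-0.75],[60,-102,10,-120,-0.9],[60,-119,30,-140,-1.05],[60,-135,50,-161,-1.156],[60,-135,60,-161,-1.156],[60,-135,60,-161,-1.156]]])

```text
clock: 12.5
tcp_pos: [0.396, -0.2761, 0.194]
ee_rot: [-1.379, -0.914, 0.875]
contact_force: [-0.4, 0.2, 0.4]
finger_gap: 0.0565
```

```bash
python3 - <<'E'
from h import *
go((.393,-.278,.2,66))
p,d,K,T=snap('wrist','w3'); W=cloud(d,K,T)
m=(W[...,2]>.059)&(W[...,2]<.07)&(np.hypot(W[...,0]-.393,W[...,1]+.278)<.02); v,u=np.nonzero(m); print("cap",m.sum(),u.mean(),v.mean(),ray(K,T,u.mean(),v.mean(),.064))
u,v=int(u.mean()),int(v.mean())
print(u,v); cv2.imwrite("pics/w3a.png",cv2.resize(p[v-70:v+70,u-80:u+80,::-1],None,fx=5,fy=4.2,interpolation=cv2.INTER_CUBIC))
E
```

```text
jaw 65.95 tcp [ 0.396  -0.2761  0.194 ] F [-0.4  0.2  0.4] t 12.5 gap 0.0565
(0.393, -0.278, 0.2, 66) -> [-2.8 -6.1  1.9] -0.001
cap 670 317.1044776119403 233.08358208955224 [ 0.39243559 -0.27832117  0.064     ]
317 233
```

View pics/w3a.png

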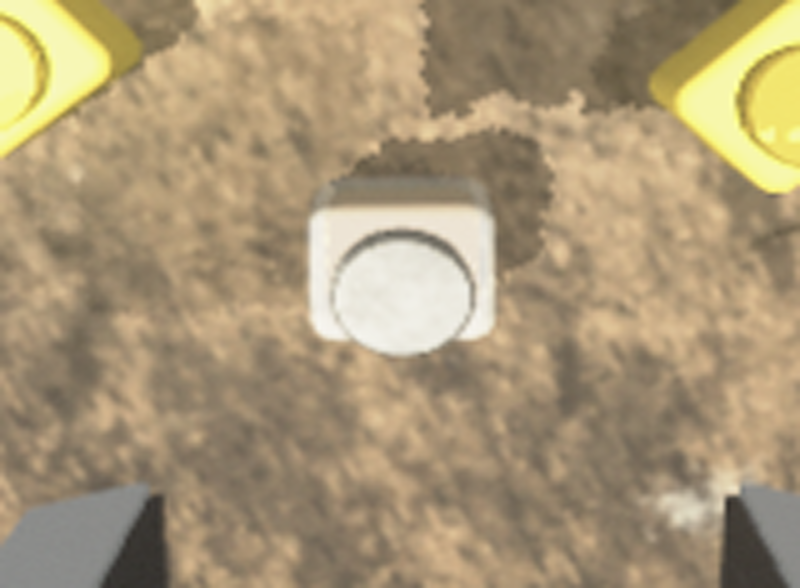

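```bash
python3 - <<'E'
from h import *
go((.3925,-.2783,.1,66),(.3925,-.2783,.017,66))
E
```

```text
jaw 66.0 tcp [ 0.3965 -0.2763  0.1949] F [ 0.4 -0.6 -0. ] t 12.55 gap 0.0565
(0.3925, -0.2783, 0.1, 66) -> [-5.3 94.8  4.2] 0.0
(0.3925, -0.2783, 0.017, 66) -> [ -6.9 177.8   5.3] 0.0
```

>>> carry_out(rows=[[[60,-4,50,3,0],[60,-5.5,95,4.5,0],[60,-6,130,5,0],[60,-6.5,155,5,0],[60,-7,172,5.3,0],[60,-7,178,5.3,0],[60,-7,178,5.3,0]]])

```text
clock: 13.42
tcp_pos: [0.3931, -0.2787, 0.0174]
ee_rot: [-1.381, -0.916, 0.876]
contact_force: [-0.9, -0.3, 0.5]
finger_gap: 0.0567
```

>>> carry_out(rows=[[[45,0,0,0,0],[35,0,0,0,0],[30,0,0,0,0],[30,0,0,0,0],[30,0,0,0,0],[30,0,0,0,0]]], squeeze=10)

```text
clock: 14.18
tcp_pos: [0.3935, -0.2791, 0.0182]
ee_rot: [-1.383, -0.916, 0.876]
contact_force: [-0.4, 0.5, 5.8]
finger_gap: 0.0337
```

```bash
python3 - <<'E'
from h import *
go()
E
```

```text
jaw 66.02 tcp [ 0.3935 -0.2791  0.0182] F [-0.4  0.5  5.8] t 14.18 gap 0.0337
```

>>> carry_out(rows=[[[30,0,-15,0,0],[30,0,-45,0,0],[30,0,-95,0,0],[30,0,-145,0,0],[30,0,-190,0,0],[30,0,-190,0,0]]], squeeze=12)

```text
clock: 14.92
tcp_pos: [0.3907, -0.2824, 0.2129]
ee_rot: [-1.392, -0.919, 0.875]
contact_force: [-0.6, -0.6, 0.1]
finger_gap: 0.0344
```

```bash
python3 - <<'E'
from h import *
go((.53,-.2,.21,0),(.598,-.190,.21,-1.7))
snap('wrist','w4')
p,d,K,T=load('s3'); cv2.imwrite("pics/s3a.png",cv2.resize(p[150:280,320:480,::-1],None,fx=5,fy=4.5,interpolation=cv2.INTER_CUBIC))
E
```

```text
jaw 66.03 tcp [ 0.3907 -0.2824  0.2129] F [-0.6 -0.6  0.1] t 14.93 gap 0.0344
(0.53, -0.2, 0.21, 0) -> [131.8   7.2 -93.6] 1.152
(0.598, -0.19, 0.21, -1.7) -> [ 168.6    9.2 -151.7] 1.182
```

View pics/w4.png

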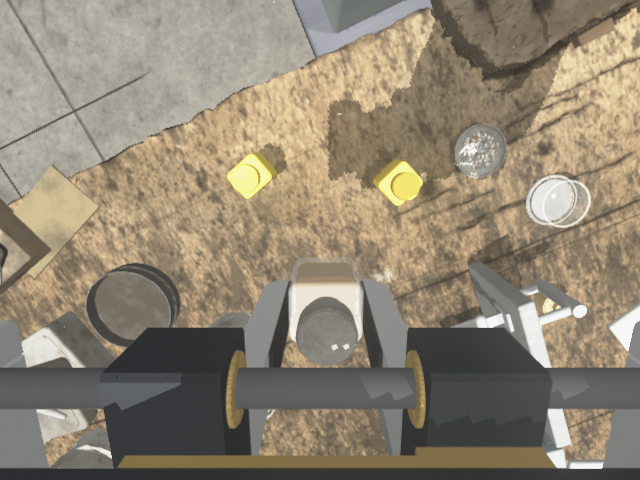

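View pics/s3a.png

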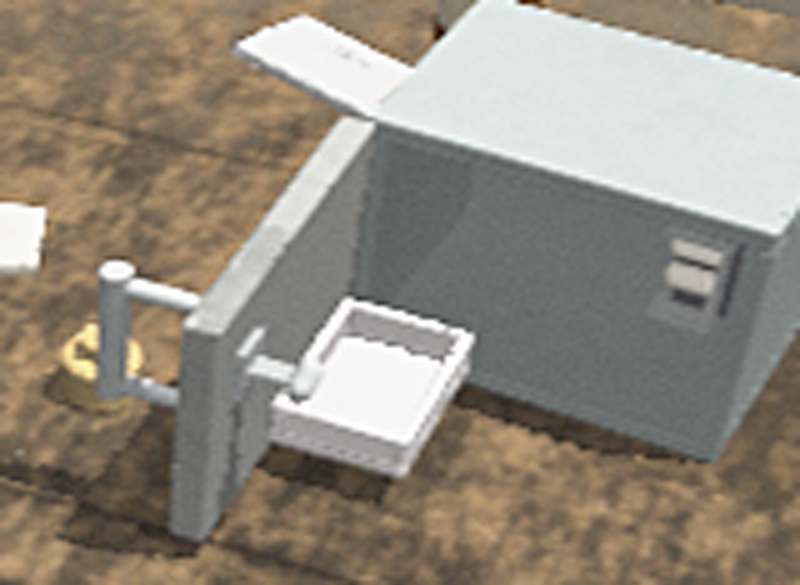

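```bash
python3 - <<'E'
from h import *
p,d,K,T=load('s3')
f=lambda x,y:(320+x/5,150+y/4.5)
B=[]
for nm,x,y,z in(("RF",475,332,.036),("RN",408,445,.036),("LN",273,402,.036),("LF",350,298,.036),("dfo",187,322,.118),("dfi",220,333,.118),("dhi",377,122,.118),("hand",118,268,.112)):
    q=ray(K,T,*f(x,y),z); print(nm,q.round(4)); B.append(q)
B=np.array(B); print("bin c",B[:4].mean(0).round(4))
for a,b in((0,1),(3,2),(2,1),(3,0),(6,5)):
    v=B[b]-B[a]; print(np.linalg.norm(v).round(4),np.degrees(np.arctan2(v[1],v[0])).round(1))
E
```

```text
RF [ 0.6348 -0.2206  0.036 ]
RN [ 0.5577 -0.2182  0.036 ]
LN [ 0.5624 -0.1658  0.036 ]
LF [ 0.6373 -0.1706  0.036 ]
dfo [ 0.5032 -0.1509  0.118 ]
dfi [ 0.5017 -0.1629  0.118 ]
dhi [ 0.65  -0.169  0.118]
hand [ 0.5305 -0.1157  0.112 ]
bin c [ 0.5981 -0.1938  0.036 ]
0.0771 178.2
0.075 176.3
0.0526 -95.1
0.0501 -92.9
0.1484 177.6
```

>>> carry_out(rows=[[[30,17,0,-15,0.13],[30,34,0,-30,0.26],[30,51,0,-45,0.4],[30,68,0,-60,0.53],[30,85,0,-76,0.67],[30,102,0,-92,0.8],[30,119,2,-107,0.94],[30,138,5,-124,1.08],[30,156,8,-140,1.185],[30,168,8,-152,1.185]]])

```text
clock: 16.23
tcp_pos: [0.5965, -0.1886, 0.2041]
ee_rot: [-1.56, 0.009, -0.04]
contact_force: [-0.1, 0.1, -1.0]
finger_gap: 0.034
```

>>> carry_out(rows=[[[30,0,0,0,0],[30,0,0,0,0]]])

```text
clock: 16.48
tcp_pos: [0.5957, -0.1887, 0.2029]
ee_rot: [-1.56, 0.011, -0.037]
contact_force: [0.1, -0.7, -0.5]
finger_gap: 0.0341
```

```bash
python3 - <<'E'
from h import *
go((.598,-.192,.21,-2))
snap('wrist','w5');snap('scene','s5')
E
```

```text
jaw -1.75 tcp [ 0.5957 -0.1887  0.2029] F [ 0.1 -0.7 -0.5] t 16.48 gap 0.0341
(0.598, -0.192, 0.21, -2) -> [ 2.6 -7.1 -3.2] 0.004
```

View pics/w5.png

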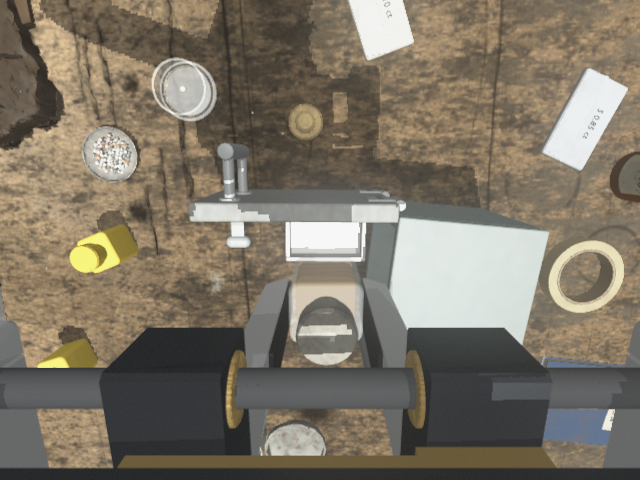

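View pics/s5.png

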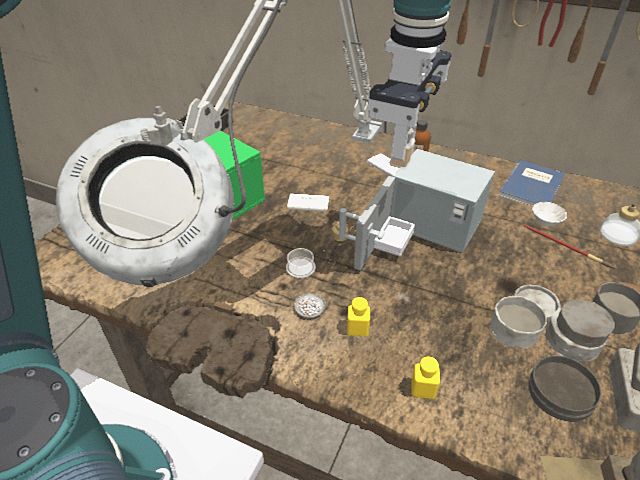

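```bash
python3 - <<'E'
from h import *
p,d,K,T=load('w5')
cv2.imwrite("pics/w5a.png",cv2.resize(p[180:350,250:410,::-1],None,fx=5,fy=3.5,interpolation=cv2.INTER_CUBIC))
for u,v,z in((325,263,.185),):print(ray(K,T,u,v,z))
E
```

```text
[ 0.59644555 -0.17613568  0.185     ]
```

View pics/w5a.png

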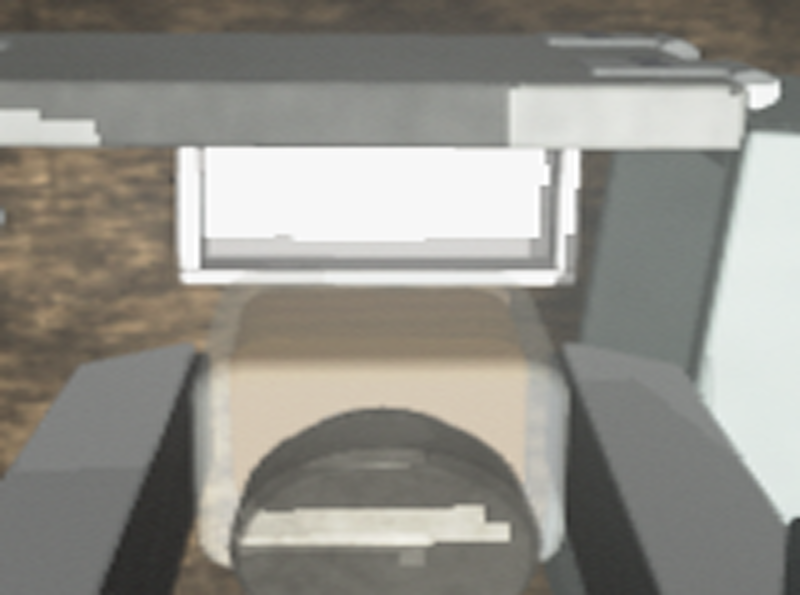

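```bash
python3 - <<'E'
from h import *
p,d,K,T=load('w5')
g=lambda x,y,z:ray(K,T,250+x/5,180+y/3.5,z)
for nm,x,y,z in(("Lnear",180,284,.036),("Rnear",574,284,.036),("Lin",203,270,.036),("Rin",556,266,.036),("doorin L",0,147,.118),("doorin R",745,150,.118),("vial bot L",225,290,.185),("vial bot R",530,290,.185),("capc",385,520,.249)):
    print(nm,g(x,y,z).round(4))
E
```

```text
Lnear [ 0.5603 -0.2165  0.036 ]
Rnear [ 0.6358 -0.2191  0.036 ]
Lin [ 0.5649 -0.2127  0.036 ]
Rin [ 0.6324 -0.2139  0.036 ]
doorin L [ 0.5445 -0.1635  0.118 ]
doorin R [ 0.6508 -0.1676  0.118 ]
vial bot L [ 0.58   -0.1755  0.185 ]
vial bot R [ 0.6134 -0.1766  0.185 ]
capc [ 0.596  -0.1839  0.249 ]
```

```bash
python3 - <<'E'
from h import *
go((.5975,-.1905,.11,-2),(.5975,-.1905,.041,-2))
E
```

```text
jaw -1.8 tcp [ 0.5959 -0.189   0.204 ] F [ 0.8 -0.3 -0.5] t 16.57 gap 0.0343
(0.5975, -0.1905, 0.11, -2) -> [-0.1 94.  -2.4] 0.004
(0.5975, -0.1905, 0.041, -2) -> [ -1.3 163.   -3.2] 0.004
```

>>> carry_out(rows=[[[30,0,35,-1,0],[30,0,65,-2,0],[30,0,85,-2.4,0],[30,0,95,-2.4,0],[30,0,95,-2.4,0]]])

```text
clock: 17.2
tcp_pos: [0.5971, -0.1906, 0.1088]
ee_rot: [-1.56, 0.011, -0.039]
contact_force: [0.0, 0.6, -0.1]
finger_gap: 0.034
```

```bash
python3 - <<'E'
from h import *
go((.5975,-.1905,.041,-2))
E
```

```text
jaw -1.82 tcp [ 0.5971 -0.1906  0.1088] F [ 0.   0.6 -0.1] t 17.2 gap 0.034
(0.5975, -0.1905, 0.041, -2) -> [-0.8 67.8 -0.6] 0.003
```

>>> carry_out(rows=[[[30,0,25,0,0],[30,0,45,0,0],[30,-0.5,55,-0.5,0],[30,-0.8,62,-0.5,0],[30,-0.8,67,-0.5,0],[30,-0.8,69,-0.5,0],[30,-0.8,69,-0.5,0]]])

```text
clock: 18.08
tcp_pos: [0.5977, -0.1904, 0.0401]
ee_rot: [-1.56, 0.01, -0.039]
contact_force: [0.2, -0.0, -0.9]
finger_gap: 0.0345
```

>>> carry_out(rows=[[[30,0,1,0,0],[30,0,2,0,0],[30,0,2.5,0,0]]])

```text
clock: 18.45
tcp_pos: [0.5981, -0.1905, 0.0384]
ee_rot: [-1.561, 0.009, -0.04]
contact_force: [-0.9, 0.3, 2.8]
finger_gap: 0.0339
```

>>> carry_out(rows=[[[38,0,0,0,0],[44,0,0,0,0],[46,0,0,0,0],[46,0,0,0,0],[46,0,-10,0,0],[46,0,-40,0,0],[46,0,-90,0,0],[46,0,-140,0,0],[46,0,-165,0,0],[46,0,-165,0,0]]])

```text
clock: 19.7
tcp_pos: [0.5963, -0.1928, 0.2075]
ee_rot: [-1.564, 0.004, -0.045]
contact_force: [0.6, -0.4, -0.5]
finger_gap: 0.0436
```

```bash
python3 - <<'E'
from h import *
go()
snap('wrist','w6');p,d,K,T=snap('scene','s6'); cv2.imwrite("pics/s6a.png",cv2.resize(p[150:280,320:480,::-1],None,fx=5,fy=4.5,interpolation=cv2.INTER_CUBIC))
E
```

```text
jaw -1.81 tcp [ 0.5963 -0.1928  0.2075] F [ 0.6 -0.4 -0.5] t 19.7 gap 0.0436
```

View pics/s6a.png

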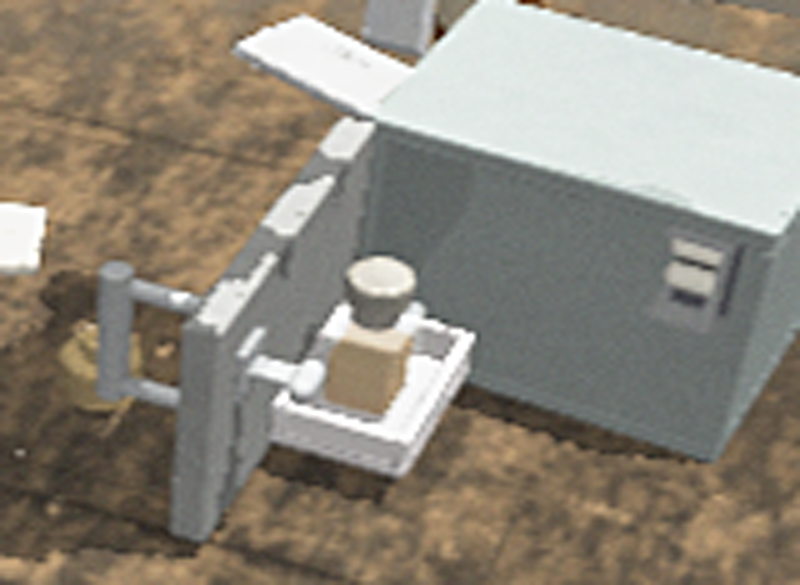

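View pics/w6.png

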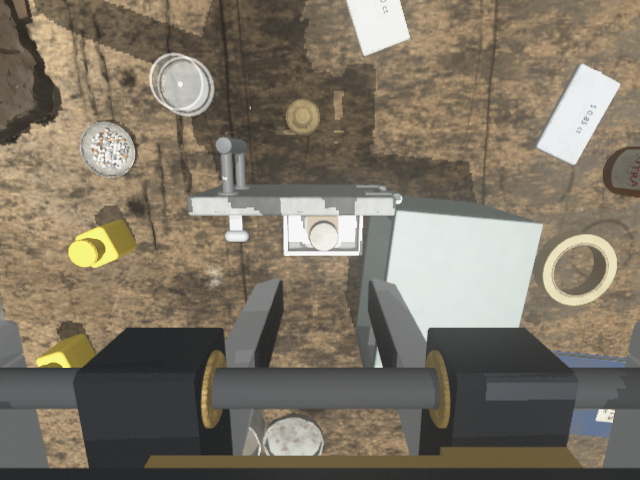

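```bash
python3 - <<'E'
from h import *
go((.530,-.114,.2,-1),(.530,-.114,.07,-1))
p,d,K,T=load('w6'); print(ray(K,T,224,145,.112)); p,d,K,T=load('s6'); print(ray(K,T,320+118/5,150+268/4.5,.112))
E
```

```text
jaw -1.82 tcp [ 0.5946 -0.192   0.2027] F [-0.2 -0.1 -0.5] t 19.8 gap 0.043
(0.53, -0.114, 0.2, -1) -> [-67.    2.2  75.9] -0.014
(0.53, -0.114, 0.07, -1) -> [-69.5 132.2  74.5] -0.014
[ 0.53030279 -0.11427288  0.112     ]
[ 0.53049004 -0.11568341  0.112     ]
```

>>> carry_out(rows=[[[50,-15,0,20,0],[50,-33,0,40,0],[50,-50,2,60,0],[50,-66,5,78,0],[50,-66,7,78,0],[50,-66,7,78,0]]])

```text
clock: 20.55
tcp_pos: [0.5309, -0.1121, 0.1937]
ee_rot: [-1.56, 0.012, -0.038]
contact_force: [0.3, -0.0, 0.2]
finger_gap: 0.0467
```

```bash
python3 - <<'E'
from h import *
go((.530,-.1145,.1,-1),(.530,-.1145,.071,-1))
p,d,K,T=snap('wrist','w7'); cv2.imwrite("pics/w7a.png",p[150:450,150:500,::-1])
E
```

```text
jaw -1.82 tcp [ 0.5309 -0.1121  0.1937] F [ 0.3 -0.   0.2] t 20.55 gap 0.0467
(0.53, -0.1145, 0.1, -1) -> [-2.4 93.7 -3.4] -0.014
(0.53, -0.1145, 0.071, -1) -> [ -2.8 122.7  -3.7] -0.014
```

View pics/w7a.png

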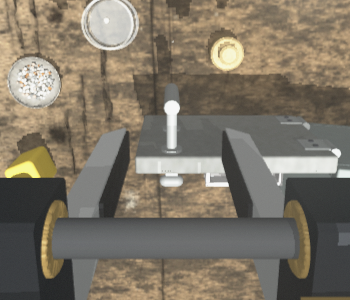

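The handle top at crop (172,107) is centred between the fingers. I'll descend and grip gently.

>>> carry_out(rows=[[[50,-1.5,40,-2,0],[50,-2.4,80,-3.4,-0.01],[50,-2.8,108,-3.7,-0.014],[50,-2.8,122,-3.7,-0.014],[50,-2.8,122.5,-3.7,-0.014]]])

```text
clock: 21.22
tcp_pos: [0.5302, -0.115, 0.0706]
ee_rot: [-1.56, 0.003, -0.026]
contact_force: [1.3, -1.3, 0.2]
finger_gap: 0.0469
```

>>> carry_out(rows=[[[30,0,0,0,0],[20,0,0,0,0],[14,0,0,0,0],[5,0,0,0,0],[5,0,0,0,0],[5,0,0,0,0]]], squeeze=20)

```text
clock: 21.98
tcp_pos: [0.5298, -0.1148, 0.0712]
ee_rot: [-1.56, 0.003, -0.026]
contact_force: [-2.6, 0.2, 5.7]
finger_gap: 0.0114
```

```bash
python3 - <<'E'
from h import *
go(); st(); arc([-.05,-.1,-.15,-.2,-.25,-.3,-.35,-.4,-.45])
E
```

```text
jaw -1.07 tcp [ 0.5298 -0.1148  0.0712] F [-2.6  0.2  5.7] t 21.98 gap 0.0114
{'clock': 21.975, 'q': [-0.3278, 0.1263, 1.5987, 0.0152, 1.4062, -0.3117], 'joint_vel': [-0.002, -0.0004, 0.0014, -0.0011, 0.0004, -0.0015], 'joint_torque': [-0.2181, -31.8608, -27.8781, 0.2019, -1.3199, -0.0112], 'tcp_pos': [0.5298, -0.1148, 0.0712], 'ee_rot': [-1.5597, 0.0031, -0.0259], 'contact_force': [-2.6203, 0.1919, 5.7494], 'torque': [0.0998, 0.9815, 0.0691], 'finger_gap': 0.0114}
-0.05 [ 0.5274 -0.1209  0.0712] -> [-2.3 -6.1]
-0.1 [ 0.5253 -0.127   0.0712] -> [ -4.3 -12.2]
-0.15 [ 0.5236 -0.1332  0.0712] -> [ -5.9 -18.5]
-0.2 [ 0.5221 -0.1396  0.0712] -> [ -7.3 -24.8]
-0.25 [ 0.521  -0.1459  0.0712] -> [ -8.3 -31.2]
-0.3 [ 0.5201 -0.1524  0.0712] -> [ -9.  -37.7]
-0.35 [ 0.5196 -0.1588  0.0712] -> [ -9.4 -44.2]
-0.4 [ 0.5194 -0.1653  0.0712] -> [ -9.4 -50.6]
-0.45 [ 0.5196 -0.1718  0.0712] -> [ -9.2 -57.1]
```

```bash
sed -i 's/HG=np.array(.*/HG=np.array([.6496,-.1682])/' h.py; python3 - <<'E'
from h import *
arc([-.02,-.05,-.09,-.14,-.19,-.24,-.29,-.33,-.36,-.38])
E
```

```text
-0.02 [ 0.5288 -0.1172  0.0712] -> [-1.  -2.4]
-0.05 [ 0.5273 -0.1209  0.0712] -> [-2.4 -6.1]
-0.09 [ 0.5255 -0.1258  0.0712] -> [ -4.1 -11.1]
-0.14 [ 0.5236 -0.1321  0.0712] -> [ -6.  -17.3]
-0.19 [ 0.5219 -0.1384  0.0712] -> [ -7.5 -23.7]
-0.24 [ 0.5206 -0.1448  0.0712] -> [ -8.7 -30.2]
-0.29 [ 0.5196 -0.1513  0.0712] -> [ -9.6 -36.7]
-0.33 [ 0.519  -0.1565  0.0712] -> [-10.  -41.9]
-0.36 [ 0.5187 -0.1605  0.0712] -> [-10.3 -45.8]
-0.38 [ 0.5186 -0.1631  0.0712] -> [-10.3 -48.4]
```

>>> carry_out(rows=[[[5,-1,0,-2.4,-0.02],[5,-2.4,0,-6.1,-0.05],[5,-4.1,0,-11.1,-0.09],[5,-6,0,-17.3,-0.14],[5,-7.5,0,-23.7,-0.19],[5,-8.7,0,-30.2,-0.24],[5,-9.6,0,-36.7,-0.29],[5,-10,0,-41.9,-0.33],[5,-10.3,0,-45.8,-0.36],[5,-10.3,0,-48.4,-0.38]]])

```text
clock: 23.22
tcp_pos: [0.5185, -0.1641, 0.0711]
ee_rot: [-1.545, -0.297, 0.272]
contact_force: [-1.7, 0.9, 5.1]
finger_gap: 0.0118
```

```bash
python3 - <<'E'
from h import *
go();arc([-.02,-.05,-.09,-.14,-.19,-.24,-.29,-.33,-.36,-.38])
E
```

```text
jaw 20.78 tcp [ 0.5185 -0.1641  0.0711] F [-1.7  0.9  5.1] t 23.23 gap 0.0118
-0.02 [ 0.5184 -0.1668  0.0711] -> [-1.  -2.4]
-0.05 [ 0.5185 -0.1707  0.0711] -> [-2.4 -6.1]
-0.09 [ 0.5187 -0.1759  0.0711] -> [ -4.  -11.1]
-0.14 [ 0.5192 -0.1825  0.0711] -> [ -5.8 -17.4]
-0.19 [ 0.5201 -0.189   0.0711] -> [ -7.3 -23.8]
-0.24 [ 0.5213 -0.1954  0.0711] -> [ -8.5 -30.2]
-0.29 [ 0.5228 -0.2018  0.0711] -> [ -9.3 -36.7]
-0.33 [ 0.5243 -0.2068  0.0711] -> [ -9.8 -42. ]
-0.36 [ 0.5255 -0.2106  0.0711] -> [-10.  -45.9]
-0.38 [ 0.5263 -0.213   0.0711] -> [-10.  -48.5]
```

>>> carry_out(rows=[[[5,-1,0,-2.4,-0.02],[5,-2.4,0,-6.1,-0.05],[5,-4,0,-11.1,-0.09],[5,-5.8,0,-17.4,-0.14],[5,-7.3,0,-23.8,-0.19],[5,-8.5,0,-30.2,-0.24],[5,-9.3,0,-36.7,-0.29],[5,-9.8,0,-42,-0.33],[5,-10,0,-45.9,-0.36],[5,-10,0,-48.5,-0.38]]])

```text
clock: 24.48
tcp_pos: [0.5265, -0.2137, 0.0711]
ee_rot: [-1.489, -0.595, 0.568]
contact_force: [-0.7, -0.9, 4.6]
finger_gap: 0.0119
```

```bash
python3 - <<'E'
from h import *
go();arc([-.02,-.05,-.09,-.14,-.19,-.24,-.29,-.33,-.36,-.38])
E
```

```text
jaw 42.62 tcp [ 0.5265 -0.2137  0.0711] F [-0.7 -0.9  4.6] t 24.48 gap 0.0119
-0.02 [ 0.5275 -0.2162  0.0711] -> [-1.  -2.4]
-0.05 [ 0.529  -0.2198  0.0711] -> [-2.3 -6.1]
-0.09 [ 0.5311 -0.2246  0.0711] -> [ -4.  -11.1]
-0.14 [ 0.5341 -0.2305  0.0711] -> [ -5.8 -17.4]
-0.19 [ 0.5374 -0.2362  0.0711] -> [ -7.2 -23.8]
-0.24 [ 0.5409 -0.2417  0.0711] -> [ -8.4 -30.3]
-0.29 [ 0.5447 -0.247   0.0711] -> [ -9.2 -36.8]
-0.33 [ 0.5479 -0.2512  0.0711] -> [ -9.6 -42. ]
-0.36 [ 0.5505 -0.2542  0.0711] -> [ -9.8 -46. ]
-0.38 [ 0.5522 -0.2561  0.0711] -> [ -9.8 -48.6]
```

>>> carry_out(rows=[[[5,-1,0,-2.4,-0.02],[5,-2.3,0,-6.1,-0.05],[5,-4,0,-11.1,-0.09],[5,-5.8,0,-17.4,-0.14],[5,-7.2,0,-23.8,-0.19],[5,-8.4,0,-30.3,-0.24],[5,-9.2,0,-36.8,-0.29],[5,-9.6,0,-42,-0.33],[5,-9.8,0,-46,-0.36],[5,-9.8,0,-48.6,-0.38]]])

```text
clock: 25.72
tcp_pos: [0.5524, -0.2564, 0.0711]
ee_rot: [-1.389, -0.889, 0.861]
contact_force: [-0.3, -1.0, 3.4]
finger_gap: 0.0113
```

```bash
python3 - <<'E'
from h import *
go();arc([-.02,-.05,-.09,-.13,-.17,-.2,-.22])
p,d,K,T=snap('scene','s8'); cv2.imwrite("pics/s8a.png",cv2.resize(p[140:290,320:500,::-1],None,fx=4,fy=4,interpolation=cv2.INTER_CUBIC))
E
```

```text
jaw 64.47 tcp [ 0.5524 -0.2564  0.0711] F [-0.3 -1.   3.4] t 25.73 gap 0.0113
-0.02 [ 0.5542 -0.2583  0.0711] -> [-1.  -2.4]
-0.05 [ 0.557  -0.2612  0.0711] -> [-2.3 -6.1]
-0.09 [ 0.5608 -0.2648  0.0711] -> [ -4.  -11.1]
-0.13 [ 0.5647 -0.2683  0.0711] -> [ -5.4 -16.2]
-0.17 [ 0.5688 -0.2716  0.0711] -> [ -6.7 -21.3]
-0.2 [ 0.5719 -0.274   0.0711] -> [ -7.4 -25.1]
-0.22 [ 0.574  -0.2755  0.0711] -> [ -7.9 -27.7]
```

View pics/s8a.png

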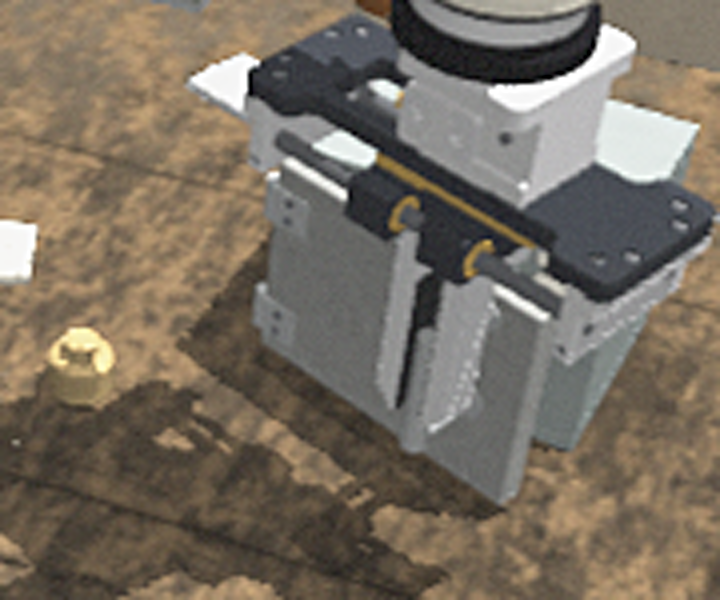

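>>> carry_out(rows=[[[5,-1,0,-2.4,-0.02],[5,-2.3,0,-6.1,-0.05],[5,-4,0,-11.1,-0.09],[5,-5.4,0,-16.2,-0.13],[5,-6.4,0,-20,-0.16],[5,-7,0,-22.6,-0.18],[5,-7,0,-22.6,-0.18]]])

```text
clock: 26.65
tcp_pos: [0.5702, -0.2728, 0.0711]
ee_rot: [-1.327, -1.027, 0.998]
contact_force: [-1.0, -0.6, 2.6]
finger_gap: 0.0114
```

```bash
python3 - <<'E'
from h import *
go((.5814,-.281,.0707,82.65));arc([-.01,-.02,-.03,-.04,-.05,-.06,-.07,-.08,-.09,-.1,-.11])
E
```

```text
jaw 74.8 tcp [ 0.5702 -0.2728  0.0711] F [-1.  -0.6  2.6] t 26.65 gap 0.0114
(0.5814, -0.281, 0.0707, 82.65) -> [ -5.    0.5 -12.9] -0.137
-0.01 [ 0.5713 -0.2735  0.0711] -> [-0.5 -1.2]
-0.02 [ 0.5723 -0.2743  0.0711] -> [-1.  -2.4]
-0.03 [ 0.5734 -0.2751  0.0711] -> [-1.4 -3.7]
-0.04 [ 0.5745 -0.2758  0.0711] -> [-1.9 -4.9]
-0.05 [ 0.5755 -0.2766  0.0711] -> [-2.3 -6.1]
-0.06 [ 0.5766 -0.2773  0.0711] -> [-2.7 -7.4]
-0.07 [ 0.5777 -0.2781  0.0711] -> [-3.1 -8.6]
-0.08 [ 0.5788 -0.2788  0.0711] -> [-3.5 -9.9]
-0.09 [ 0.5799 -0.2795  0.0711] -> [ -3.9 -11.1]
-0.1 [ 0.5811 -0.2802  0.0711] -> [ -4.3 -12.4]
-0.11 [ 0.5822 -0.2808  0.0711] -> [ -4.7 -13.7]
```

>>> carry_out(rows=[[[5,-0.5,0,-1.2,-0.01],[5,-1,0,-2.4,-0.02],[5,-1.4,0,-3.7,-0.03],[5,-1.9,0,-4.9,-0.04],[5,-1.9,0,-4.9,-0.04]]], squeeze=25)

```text
clock: 27.28
tcp_pos: [0.5746, -0.276, 0.0711]
ee_rot: [-1.311, -1.057, 1.028]
contact_force: [0.2, -0.1, 1.7]
finger_gap: 0.0113
```

>>> carry_out(rows=[[[5,-0.2,0,-0.6,-0.005],[5,-0.4,0,-1.2,-0.01],[5,-0.4,0,-1.2,-0.01]]])

```text
clock: 27.65
tcp_pos: [0.5754, -0.2765, 0.0711]
ee_rot: [-1.307, -1.064, 1.036]
contact_force: [-2.0, 0.7, 3.3]
finger_gap: 0.0116
```

>>> carry_out(rows=[[[5,-0.2,0,-0.6,-0.005],[5,-0.4,0,-1.2,-0.01],[5,-0.4,0,-1.2,-0.01]]])

```text
clock: 28.02
tcp_pos: [0.5756, -0.2767, 0.0711]
ee_rot: [-1.3, -1.071, 1.044]
contact_force: [-4.7, 1.1, 4.5]
finger_gap: 0.0116
```

>>> carry_out(rows=[[[5,-0.5,0,-1.2,-0.01],[5,-0.8,0,-2.2,-0.015],[5,-0.8,0,-2.2,-0.015]]])

```text
clock: 28.4
tcp_pos: [0.5757, -0.2767, 0.071]
ee_rot: [-1.289, -1.08, 1.056]
contact_force: [-7.4, 3.1, 7.3]
finger_gap: 0.0119
```

>>> carry_out(rows=[[[5,-0.8,0,-2,-0.005],[5,-1,0,-2.7,-0.01],[5,-1,0,-2.7,-0.01]]])

```text
clock: 28.78
tcp_pos: [0.5758, -0.2768, 0.071]
ee_rot: [-1.279, -1.084, 1.065]
contact_force: [-8.7, 4.1, 7.0]
finger_gap: 0.0115
```

>>> carry_out(rows=[[[5,-0.9,0,-2.7,0],[5,-1.1,0,-3.3,0],[5,-1.1,0,-3.3,0]]])

```text
clock: 29.15
tcp_pos: [0.5758, -0.2768, 0.071]
ee_rot: [-1.271, -1.081, 1.067]
contact_force: [-11.6, 5.0, 8.8]
finger_gap: 0.0116
```

```bash
python3 - <<'E'
from h import *
go((.5814,-.281,.0707,82.65));st()
E
```

```text
jaw 79.75 tcp [ 0.5758 -0.2768  0.071 ] F [-11.6   5.    8.8] t 29.15 gap 0.0116
(0.5814, -0.281, 0.0707, 82.65) -> [-3.1  0.2 -6.2] -0.051
{'clock': 29.15, 'q': [-0.5443, 0.3503, 1.326, 0.0137, 1.4783, -1.9377], 'joint_vel': [-0.0014, -0.0031, 0.001, 0.0017, 0.0004, 0.0002], 'joint_torque': [0.135, -38.61, -30.2592, 0.9622, -3.4641, 0.0446], 'tcp_pos': [0.5758, -0.2768, 0.071], 'ee_rot': [-1.2712, -1.081, 1.0665], 'contact_force': [-11.6106, 4.9875, 8.7898], 'torque': [0.2586, 1.8883, 0.0627], 'finger_gap': 0.0116}
```

>>> carry_out(rows=[[[5,-0.5,0,-3.3,0],[5,-0.6,0,-3.8,0],[5,-0.6,0,-4.2,0],[5,-0.6,0,-4.2,0]]])

```text
clock: 29.65
tcp_pos: [0.5766, -0.2774, 0.071]
ee_rot: [-1.265, -1.077, 1.069]
contact_force: [-11.9, 2.8, 8.1]
finger_gap: 0.0118
```

```bash
python3 - <<'E'
from h import *
go((.5814,-.281,.0707,82.65));print(sensors.sense()["torque"])
s=sensors.sense();print(R.from_rotvec(s["ee_rot"]).as_matrix().round(3))
p,d,K,T=snap('scene','s9'); cv2.imwrite("pics/s9a.png",cv2.resize(p[140:290,320:500,::-1],None,fx=4,fy=4,interpolation=cv2.INTER_CUBIC))
snap('side','d9')
E
```

```text
jaw 79.75 tcp [ 0.5766 -0.2774  0.071 ] F [-11.9   2.8   8.1] t 29.65 gap 0.0118
(0.5814, -0.281, 0.0707, 82.65) -> [-2.7  0.1 -5.4] -0.051
[-0.00755619  1.94238888  0.07263716]
[[ 0.178 -0.011 -0.984]
 [ 0.984  0.02   0.178]
 [ 0.018 -1.     0.015]]
```

View pics/s9a.png

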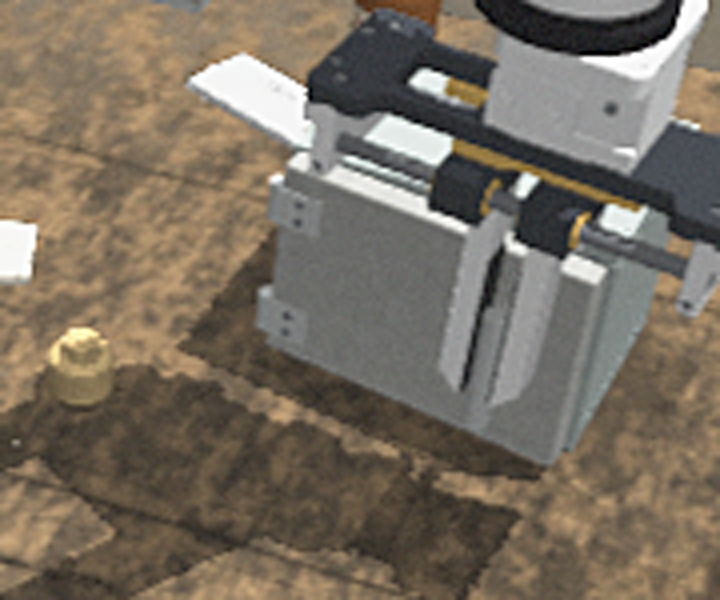

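>>> carry_out(rows=[[[5,-0.3,0,-3.3,0],[5,-0.4,0,-4,0],[5,-0.4,0,-4,0]]])

```text
clock: 30.12
tcp_pos: [0.5775, -0.2778, 0.0709]
ee_rot: [-1.259, -1.072, 1.071]
contact_force: [-11.3, 2.7, 7.5]
finger_gap: 0.0117
```

>>> carry_out(rows=[[[5,-0.3,0,-3,0],[5,-0.4,0,-3.6,0],[5,-0.4,0,-3.6,0]]])

```text
clock: 30.5
tcp_pos: [0.5781, -0.2782, 0.0709]
ee_rot: [-1.253, -1.068, 1.074]
contact_force: [-10.0, 3.0, 7.8]
finger_gap: 0.0114
```

```bash
python3 - <<'E'
from h import *
go((.5814,-.281,.0707,82.65))
a=cv2.imread("pics/s9.png")
p,d,K,T=snap('scene','s10'); b=p[:,:,::-1]
cv2.imwrite("pics/s10a.png",np.hstack([cv2.resize(q[150:270,380:480],None,fx=4,fy=4.9,interpolation=cv2.INTER_CUBIC) for q in(a,b)]))
E
```

```text
jaw 79.75 tcp [ 0.5781 -0.2782  0.0709] F [-10.    3.    7.8] t 30.5 gap 0.0114
(0.5814, -0.281, 0.0707, 82.65) -> [-2.2  0.  -3.8] -0.051
```

View pics/s10a.png

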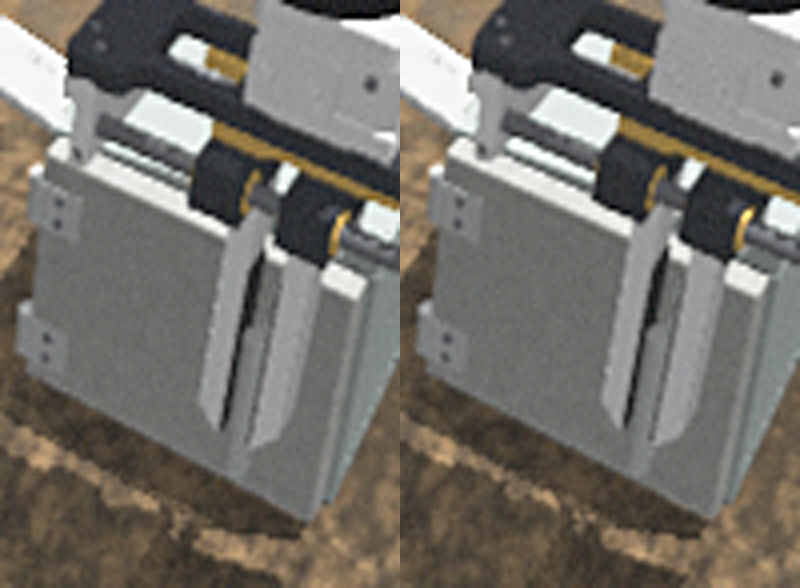

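>>> carry_out(rows=[[[5,-0.5,0,-2.5,-0.01],[5,-0.6,0,-3.2,-0.01],[5,-0.6,0,-3.2,-0.01]]])

```text
clock: 30.92
tcp_pos: [0.5786, -0.2785, 0.0709]
ee_rot: [-1.243, -1.072, 1.083]
contact_force: [-10.5, 4.2, 6.8]
finger_gap: 0.0117
```

>>> carry_out(rows=[[[5,-0.5,0,-2.5,-0.01],[5,-0.6,0,-3,-0.01],[5,-0.6,0,-3,-0.01]]])

```text
clock: 31.3
tcp_pos: [0.5793, -0.2788, 0.0708]
ee_rot: [-1.234, -1.077, 1.092]
contact_force: [-9.5, 3.9, 6.5]
finger_gap: 0.0116
```

>>> carry_out(rows=[[[5,-0.3,0,-2,0],[5,-0.3,0,-2.8,0],[5,-0.3,0,-2.8,0]]])

```text
clock: 31.68
tcp_pos: [0.5799, -0.2792, 0.0708]
ee_rot: [-1.23, -1.074, 1.094]
contact_force: [-8.9, 2.5, 5.6]
finger_gap: 0.0119
```

>>> carry_out(rows=[[[5,-0.3,0,-2,0],[5,-0.3,0,-2.6,0],[5,-0.3,0,-2.6,0]]])

```text
clock: 32.05
tcp_pos: [0.5808, -0.2798, 0.0708]
ee_rot: [-1.228, -1.071, 1.095]
contact_force: [-7.6, 1.6, 6.3]
finger_gap: 0.012
```

```bash
python3 - <<'E'
from h import *
go((.5814,-.281,.0707,82.65))
a=cv2.imread("pics/s9.png")
p,d,K,T=snap('scene','s11'); b=p[:,:,::-1]
cv2.imwrite("pics/s11a.png",np.hstack([cv2.resize(q[210:270,400:480],None,fx=5,fy=8,interpolation=cv2.INTER_CUBIC) for q in(a,b)]))
E
```

```text
jaw 80.9 tcp [ 0.5808 -0.2798  0.0708] F [-7.6  1.6  6.3] t 32.05 gap 0.012
(0.5814, -0.281, 0.0707, 82.65) -> [-1.1  0.1 -0.8] -0.031
```

View pics/s11a.png

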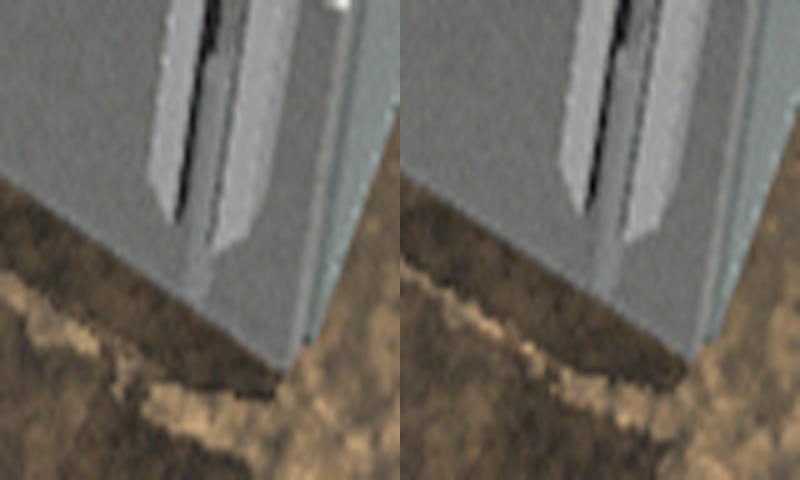

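>>> carry_out(rows=[[[5,-0.6,0,-1.7,-0.01],[5,-0.6,0,-2.4,-0.01],[5,-0.6,0,-2.4,-0.01]]])

```text
clock: 32.48
tcp_pos: [0.5823, -0.2807, 0.0708]
ee_rot: [-1.222, -1.078, 1.103]
contact_force: [-6.0, 1.5, 5.7]
finger_gap: 0.0117
```

>>> carry_out(rows=[[[5,-0.4,0,-1.5,0],[5,-0.4,0,-2,0],[5,-0.4,0,-2,0]]])

```text
clock: 32.85
tcp_pos: [0.5845, -0.282, 0.0709]
ee_rot: [-1.224, -1.078, 1.104]
contact_force: [-3.6, -0.4, 3.4]
finger_gap: 0.0118
```

>>> carry_out(rows=[[[5,-0.1,0,-0.7,0],[5,-0.2,0,-1.2,0],[5,-0.2,0,-1.2,0]]])

```text
clock: 33.22
tcp_pos: [0.5855, -0.2825, 0.0708]
ee_rot: [-1.223, -1.078, 1.104]
contact_force: [-3.9, 0.0, 4.0]
finger_gap: 0.0114
```

```bash
python3 - <<'E'
from h import *
go()
a=cv2.imread("pics/scene0.png")
p,d,K,T=snap('scene','s12'); b=p[:,:,::-1]
cv2.imwrite("pics/s12a.png",np.hstack([cv2.resize(q[200:260,420:500],None,fx=5,fy=8,interpolation=cv2.INTER_CUBIC) for q in(a,b)]))
E
```

```text
jaw 81.48 tcp [ 0.5855 -0.2825  0.0708] F [-3.9  0.   4. ] t 33.23 gap 0.0114
```

View pics/s12a.png

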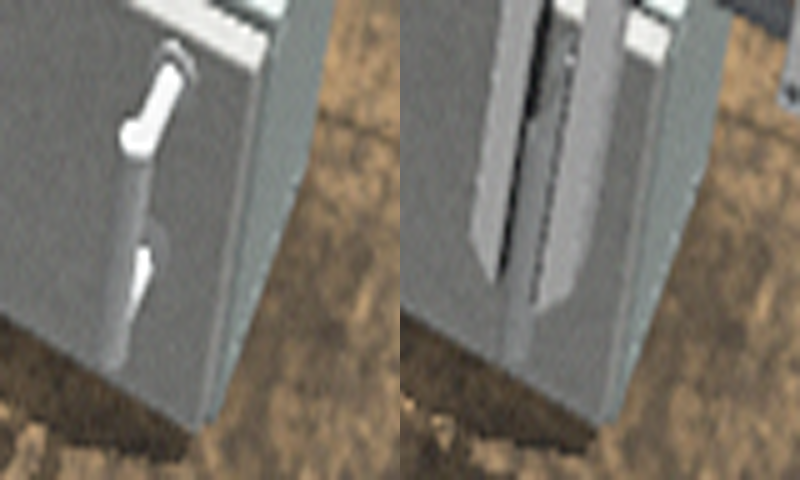

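>>> carry_out(rows=[[[12,0,0,0,0],[16,0,0,0,0],[20,0,0,0,0],[20,0,0,0,0]]])

```text
clock: 33.78
tcp_pos: [0.5857, -0.2819, 0.0702]
ee_rot: [-1.222, -1.078, 1.103]
contact_force: [-0.3, -1.0, 1.1]
finger_gap: 0.0189
```

```bash
python3 - <<'E'
from h import *
go()
a=cv2.imread("pics/scene0.png")
p,d,K,T=snap('scene','s13'); b=p[:,:,::-1]
cv2.imwrite("pics/s13a.png",np.hstack([cv2.resize(q[200:260,420:500],None,fx=5,fy=8,interpolation=cv2.INTER_CUBIC) for q in(a,b)]))
E
```

```text
jaw 81.49 tcp [ 0.5857 -0.2819  0.0702] F [-0.3 -1.   1.1] t 33.77 gap 0.0189
```

View pics/s13a.png

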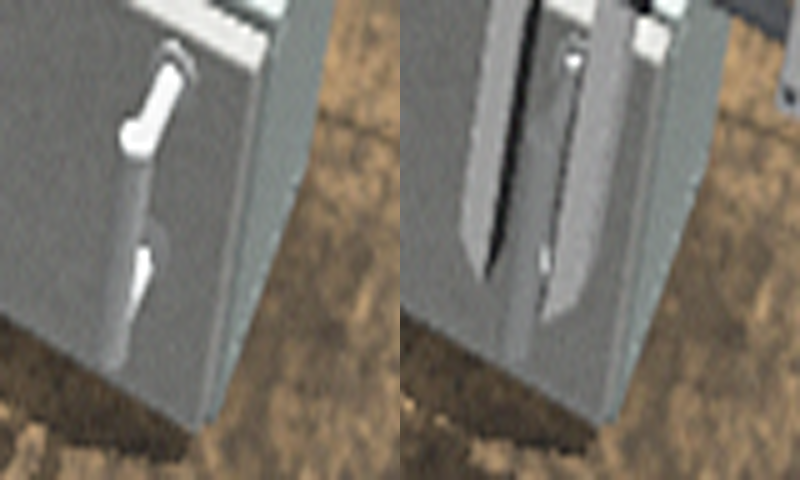

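>>> carry_out(rows=[[[35,0,0,0,0],[40,0,0,0,0],[40,0,0,0,0],[40,0,-30,0,0],[40,0,-80,0,0],[40,0,-130,0,0],[40,0,-180,0,0],[40,0,-180,0,0]]])

```text
clock: 34.83
tcp_pos: [0.5955, -0.2884, 0.2568]
ee_rot: [-1.234, -1.083, 1.102]
contact_force: [-0.1, 0.6, 0.4]
finger_gap: 0.0377
```

```bash
python3 - <<'E'
from h import *
go((.45,-.28,.3,82.5))
a=cv2.imread("pics/scene0.png")
p,d,K,T=snap('scene','s14'); b=p[:,:,::-1]
cv2.imwrite("pics/s14a.png",np.hstack([cv2.resize(q[145:260,382:502],None,fx=3.3,fy=5,interpolation=cv2.INTER_CUBIC) for q in(a,b)]))
ga,gb=[cv2.cvtColor(np.ascontiguousarray(q),cv2.COLOR_BGR2GRAY) for q in(a,b)]
# shift of handle / door-edge patch vs cupboard side patch
for nm,(x,y,w,h) in dict(handle=(440,203,24,46),roofcorner=(478,160,24,24),door_right=(462,200,14,45),hinge=(384,180,20,50)).items():
    s=cv2.phaseCorrelate(np.float32(ga[y:y+h,x:x+w]),np.float32(gb[y:y+h,x:x+w])); print(nm,np.round(s[0],2),round(s[1],2))
E
```

```text
jaw 81.5 tcp [ 0.5955 -0.2884  0.2568] F [-0.1  0.6  0.4] t 34.83 gap 0.0377
(0.45, -0.28, 0.3, 82.5) -> [-12.5 -37.9 146.7] -0.017
handle [ 1.35 -0.67] 0.67
roofcorner [0.12 0.01] 0.91
door_right [ 0.88 -0.09] 0.81
hinge [ 0.2  -0.03] 0.99
```

View pics/s14a.png

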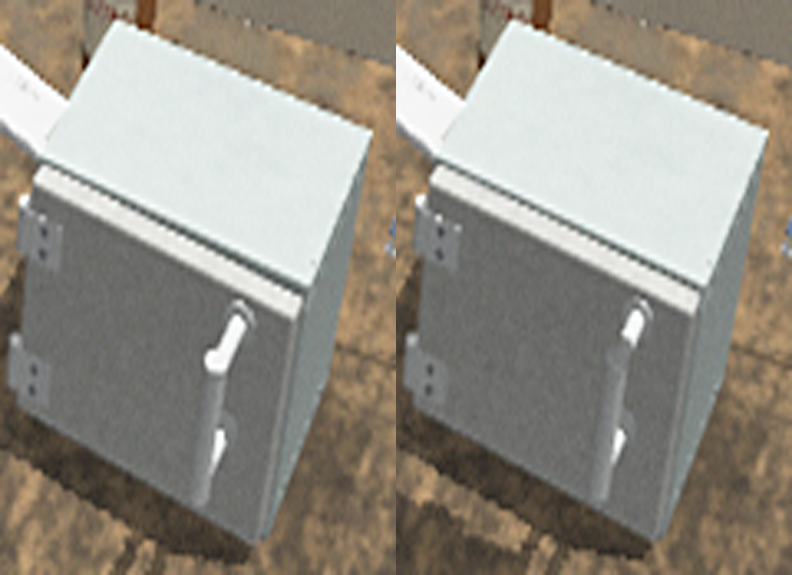

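```bash
python3 - <<'E'
from h import *
go((.5814,-.2806,.2018,82.69))
E
```

```text
jaw 81.49 tcp [ 0.5947 -0.2878  0.2532] F [ 0.7  0.8 -0.1] t 34.88 gap 0.0376
(0.5814, -0.2806, 0.2018, 82.69) -> [ 4.2 52.  12. ] -0.021
```

>>> carry_out(rows=[[[50,3,35,8,-0.01],[50,4.2,52,12,-0.021],[50,4.2,52,12,-0.021],[50,4.2,52,12,-0.021]]])

```text
clock: 35.38
tcp_pos: [0.5813, -0.2806, 0.2014]
ee_rot: [-1.219, -1.096, 1.118]
contact_force: [0.1, 0.6, 0.1]
finger_gap: 0.0469
```

```bash
python3 - <<'E'
from h import *
go()
p,d,K,T=snap('wrist','w14'); a=cv2.imread("pics/w2.png"); b=p[:,:,::-1]
cv2.imwrite("pics/w14a.png",np.hstack([cv2.resize(q[225:335,275:375],None,fx=4,fy=5,interpolation=cv2.INTER_CUBIC) for q in(a,b)]))
for f in("w2","w14"):
    p,d,K,T=load(f); W=cloud(d,K,T)
    # door top vs roof heights; door outer face from depth
    m=(abs(W[...,2]-.06)<.04)&(W[...,0]>.59)&(W[...,0]<.65)&(W[...,1]<-.2)&(W[...,1]>-.315)
    P=W[m]; A=np.polyfit(P[:,1],P[:,0],1); r=P[:,0]-np.polyval(A,P[:,1]); k=abs(r)<.004; A=np.polyfit(P[k,1],P[k,0],1); print(f,m.sum(),k.sum(),"face yaw",np.degrees(np.arctan(A[0])),"x at y=-.3,-.2",np.polyval(A,[-.3,-.2]).round(4))
E
```

```text
jaw 82.68 tcp [ 0.5813 -0.2806  0.2014] F [0.1 0.6 0.1] t 35.38 gap 0.0469
w2 3018 2982 face yaw 8.951842249786205 x at y=-.3,-.2 [0.615  0.6307]
w14 2663 2663 face yaw 7.710946676473256 x at y=-.3,-.2 [0.618  0.6315]
```

View pics/w14a.png

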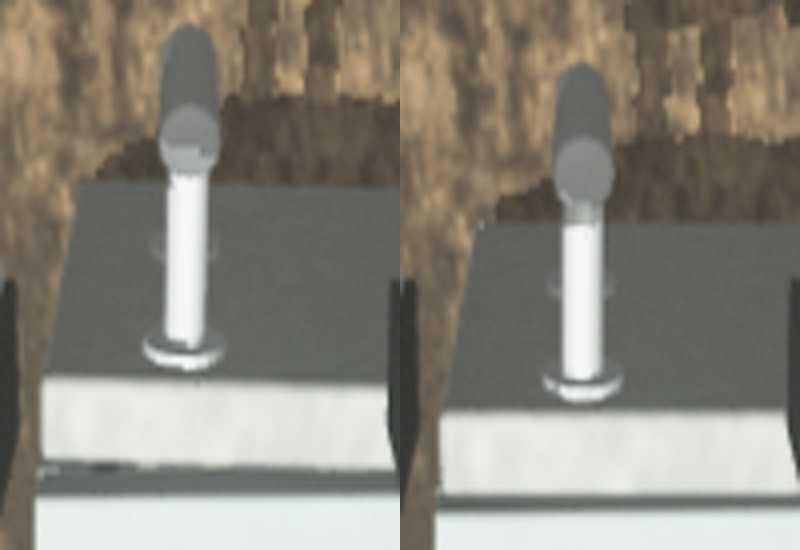

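>>> carry_out(rows=[[[50,0,-50,20,0],[50,0,-90,60,0],[50,0,-100,100,0],[50,0,-100,100,0],[50,0,-100,100,0]]])

```text
clock: 36.05
tcp_pos: [0.487, -0.2708, 0.3063]
ee_rot: [-1.221, -1.097, 1.117]
contact_force: [-1.0, -0.1, -0.6]
finger_gap: 0.0469
```

```bash
python3 - <<'E'
from h import *
go()
p,d,K,T=snap('scene','s15'); snap('wrist','w15'); snap('side','d15')
g=lambda f:np.float32(cv2.cvtColor(cv2.imread(f"pics/{f}.png"),cv2.COLOR_BGR2GRAY))
def ph(a,b,x,y,w,h): s=cv2.phaseCorrelate(a[y:y+h,x:x+w],b[y:y+h,x:x+w]); return np.round(s[0],2),round(s[1],2)
for a,b in(("scene0","s15"),("s14","s15"),("s13","s14")):
    print(a,b,"door_right",ph(g(a),g(b),462,200,14,45),"roof",ph(g(a),g(b),478,160,24,24))
for f in("w1","w2","w14","w15"):
    p,d,K,T=load(f); W=cloud(d,K,T)
    m=(abs(W[...,2]-.06)<.04)&(W[...,0]>.59)&(W[...,0]<.65)&(W[...,1]<-.2)&(W[...,1]>-.315)
    P=W[m]; A=np.polyfit(P[:,1],P[:,0],1); r=P[:,0]-np.polyval(A,P[:,1]); k=abs(r)<.004; A=np.polyfit(P[k,1],P[k,0],1); print(f,k.sum(),"face yaw",np.degrees(np.arctan(A[0])).round(2),"x at y=-.3",np.polyval(A,-.3).round(4))
    m=(abs(W[...,2]-.12)<.0015)&(W[...,0]>.6)&(W[...,0]<.7)&(W[...,1]<-.16)&(W[...,1]>-.32)
E
```

```text
jaw 82.69 tcp [ 0.487  -0.2708  0.3063] F [-1.  -0.1 -0.6] t 36.05 gap 0.0469
scene0 s15 door_right (array([ 0.88, -0.07]), 0.81) roof (array([0.1 , 0.03]), 0.97)
s14 s15 door_right (array([0.46, 0.52]), 1.0) roof (array([-0.07,  0.06]), 0.93)
s13 s14 door_right (array([ 0.33, -0.1 ]), 0.8) roof (array([0.77, 6.58]), 0.48)
w1 917 face yaw 8.93 x at y=-.3 0.6153
w2 2982 face yaw 8.95 x at y=-.3 0.615
w14 2663 face yaw 7.71 x at y=-.3 0.618
w15 1971 face yaw 7.7 x at y=-.3 0.6181
```

View pics/s15.png

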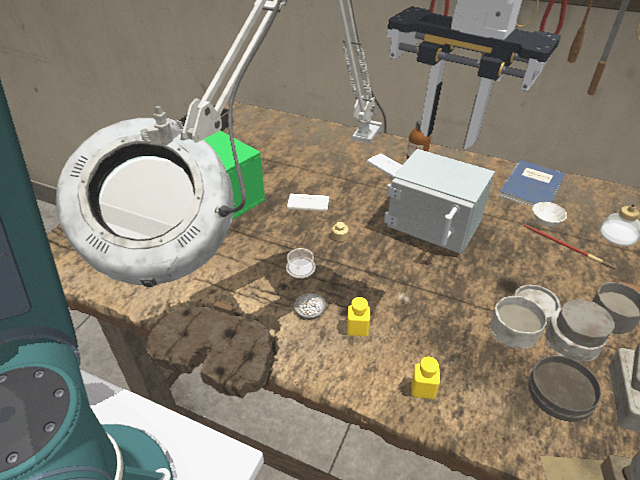

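```bash
python3 - <<'E'
from h import *
g=lambda f:np.float32(cv2.cvtColor(cv2.imread(f"pics/{f}.png"),cv2.COLOR_BGR2GRAY))
a,b=g("scene0"),g("s15")
for n,(x,y) in dict(cup=(300,262),dish=(309,305),weight=(340,229),y1=(359,317),y2=(427,377)).items():
    s=cv2.phaseCorrelate(a[y-22:y+22,x-22:x+22],b[y-22:y+22,x-22:x+22]); print(n,np.round(s[0],2),round(s[1],2))
print(ctrl.job_done())
E
```

```text
cup [0.65 0.51] 0.71
dish [0.48 0.55] 0.76
weight [0.48 0.47] 0.98
y1 [0.48 0.51] 0.87
y2 [0.56 0.44] 0.91
the job is handed in; nothing more can be done
None
```

The door is shut again with the oil vial in its bin, and I handed the job in at about 36 s of the 72 s. I did not pull-test the catch afterwards.

- **Opening:** I gripped the handle and pulled the door through the catch at about 7.5 N, then swung it to about 84°.
- **Placing the vial:** I set it down in the door bin. The picture after release showed it upright, clear of the bin walls. Once the door was shut I could not see it, so whether it is still upright is inferred from the slow swing.
- **Closing:** I pushed in small steps. Resistance peaked at about 12 N, fell off, and the door moved through. The reading was about 4 N when I let go of the handle, so the stop should have stayed well under its 22 N limit.

**Last checks:**
- **Door holding:** After release it stayed put with nothing touching it.
- **One reading disagrees:** The door now sits about 0.02 rad further in than at the start, roughly 2.7 mm at the handle. Its face is at 7.7° against 8.9° at the start, and both the scene and wrist cameras show the shift. I could not explain it. It fits a door past the rollers and on its stop, so I took the catch as home. I felt no clear draw-in on the gripper as it passed the rollers.
- **Other things on the bench:** The cup, dish, weight and both yellow vials all read the same half-pixel image shift, which points to the image rather than to anything moving.

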